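# Pull-test the long peg of a coat rail

## Robot

A 7-joint arm with a two-finger parallel gripper is mounted at the origin on the work surface. World frame = base frame: x ahead of the robot, y to its left, z up, the work surface at z = 0. Lengths are in mm, angles in rad, forces in N, time in s.
With the tool pointing down it reaches from about 400 to 875 mm from the base axis. Payload 4.4 kg.
Tool frame: the origin (TCP) lies at the very end of the fingers, on their centre line; the grasp point (between the pads) lies 19 mm behind it; y points along the fingers, z is the direction in which the jaws open and shut, and the axes are right-handed (so a half turn about y gives the same grasp; the last joint's range is limited). The gripper opens to 85 mm and grips with 20 to 120 N. Pads are 22 mm wide; open, the fingers measure 114 mm over their backs; the gripper's body (76 mm by 85 mm) begins 54 mm behind the grasp point. The pads swing forward as they close: fully open they stand 13 mm farther back than shut.
Start: joints at [-1.355, 0.628, 0.038, 1.517, -0.027, 0.996, -0.02], TCP at [180.731, 624.383, 231.313] pointing down, gripper open.
Joint ranges: [-3.06, 3.06], [-0.37, 2.12], [-1.25, 1.32], [0.18, 2.47], [-1.1, 4.24], [0.23, 1.98], [-2.94, 2.94]. Speed limits (rad/s): [2.57, 2.57, 3.14, 3.14, 3.14, 3.14, 3.14].

## Interface

Orientations are given as [roll, pitch, yaw] about the fixed x, y, z axes, in that order (R = Rz(yaw) Ry(pitch) Rx(roll)).
In Python, from cell import read_state, get_image, finish_job gives the robot as it stands. The module is installed in compiled form; this text tells all that it offers.
- The arm moves only by the tool servo_tool, never from a script. Its argument "increments" is a list of rows, each an object of numbers: "dx", "dy", "dz": the shift along the world's x, y, z in cm; "ax", "ay", "az": the turn, a rotation vector about the world's x, y, z in rad; "claw": the closure, from -1 (fully open) to 1 (shut). A call has 1 to 8 rows; each row is the pose to reach, as a shift and turn from the pose commanded when the call began; what a row does not reach only later rows make up. A row lasts 1/12 s, in which the tool goes at most 41.7 mm and 7.16 degrees, less where a joint would pass 70% of its speed; a pose out of reach is approached as far as the arm can. A call with a gripper value outside its range is refused whole. The fingers move at their own pace and stop on an object; the grip force is fixed at half the most. Time passes only in rows, so rows that repeat a pose let the fingers close. It gives the time, the measured TCP pose, the force and the opening at its end, in the units of the state.
- read_state(): the state, without advancing time (a new reading comes with each control period).
- get_image(name): name is "scene" or "top" or "wrist"; returns a dict with "color" (400x640x3 uint8, red, green, blue), "fov_y" (degrees; the focal length in pixels is half the picture's height over the tangent of half this angle, whatever the lens; pixels are square), "cx", "cy" (the principal point, pixels), "R" (3x3) and "t" (3): a world point X has camera coordinates R X + t. Camera axes: x right, y down, z forward; pixel columns grow to the right and rows downward; lengths in mm; the calibration is good to about 2 mm. The wrist camera is an equidistant fisheye: a pixel r from the principal point sees the ray r / f radians off the axis. A picture is of the moment at which its call begins. There is no depth.
- finish_job(): hands the job in, once; it reports no verdict.
The state is a dict: "clock": time; "qpos": joint angles; "qd": joint speeds; "tau": joint torques, N m; "eef_pos": TCP position; "tool_rot": TCP orientation; "force": force on the tool from outside, world axes, zero at the start; "torque": the same for the moment, N m; "width": finger opening in mm.
Only numpy, scipy, OpenCV 4.12 (cv2) and the standard library are available. Lean on these libraries where they do the work, as an engineer would, in place of code of your own. Each camera call takes 0.05 s, during which the arm holds its last target.

## Task

A coat rail is clamped in the jig on the workbench. Take the spring pull gauge out of its wooden block, slip its claw from the side under the head of the long peg (not the two short ones) so that the peg stands in the middle of the claw, and pull straight up until the gauge shows 15 newtons; hold it there for about two seconds and never go above 20, which could start the glue joint. Then ease off, unhook the gauge and stand it upright in its block again, without shifting the tin or the sanding block that lie close by.

Things in the scene. Friction and masses are not known exactly. Their poses are not given: they have to be found in the camera images.
- gauge_grip (a point): Spring pull gauge, loose, 290 g, 168 mm tall: a round aluminium barrel 32 mm wide, 100 mm long, upright, a steel claw under it. Point on the barrel's axis 60 mm above its lower end, 40 mm below its top (which bears a 6 mm high screw): grip here from above, firmly (about 40 N), as only friction holds it. 122 mm above the claw's underside when relaxed. z up the barrel, x along the claw's slot.
- claw_mid (a point): Middle of the claw's slot, level with the top of its two lips (which bear under a peg's head), 6 mm above the claw's underside, 116 mm below gauge_grip when relaxed. Claw: steel channel 36 mm long (x), 54 wide (y), 50 high, both ends open; below, between the 6 mm thick lips, a slot 22 mm wide along x; above the lips a space 44 mm wide, 38 high. Axes as gauge_grip.
- claw (a joint): How far the claw's 12 mm rod is drawn down out of the barrel, in m: 0 relaxed, stop at 0.055; it cannot turn. The spring gives 0.5 N per mm: 15 N is 0.030, 20 N is 0.040. Relaxed, 12 mm of plain rod show. For every 5 N (10 mm) one more black ring comes out of the barrel: at 15 N the third is just out.
- peg_neck (a point): Long peg to be tested: turned wooden coat peg fixed upright in the rail, in any of its three holes. Point on its axis at the flat underside of its round head, 62 mm above the rail's top face, 100 mm above the bench. Neck 17 mm wide under the head, 25 at its foot; head 34 mm wide, 20 mm high, domed. z up.
- peg_short_a: One of the two short pegs of the rail, with the same head but only 42 mm tall. Origin on its axis at the rail's top face, 38 mm above the bench, so its top is 80 mm above the bench. Pegs stand 110 mm apart.
- peg_short_b: The other short peg, alike.
- jig: The jig, screwed to the bench: plywood base 150 x 470 x 18 mm with the coat rail (70 x 340 x 20 mm) on it between two low battens, held down at each end by a toggle clamp (up to 75 mm above the bench, reaching 280 mm from the middle). Origin at the underside of the base, in the middle; y runs along the rail.
- block_seat (a point): The gauge's wooden block, fixed to the bench, 84 x 104 x 36 mm, with a pocket open above, 48 mm (x) by 68 mm (y), 24 mm deep, in which the claw stands. Point at the centre of the pocket's floor, 12 mm above the bench; x and y along its sides. The gauge starts standing there, its slot along x to within 0.08 rad.
- tin: Closed tin, 66 mm in diameter and 75 mm tall, standing beside the block; to be left alone. Origin at its underside.
- sander: Grey hand sanding block, 85 x 170 x 47 mm, lying beyond the jig; to be left alone. Origin at its underside.
Things that resemble listed ones, but are neither listed nor needed, are in the scene too. What is shaped like the part that bears gauge_grip but purple is not meant.

How it is judged (in metres and radians):
On the way:
1. the gauge, hooked squarely under the long peg's head and held upright, pulls it with about 15 N (13 to 18 N, rod drawn out 26 to 36 mm) for 1.2 s without a break (value of joint claw between 0.026 and 0.036 m and contact force between gauge and peg_long above 9 N and horizontal distance between claw_mid and peg_neck below 0.012 m and angle between gauge_grip's own z axis and vertical below 0.12 rad), for 1.2 s.
At the end, for the whole second after the job is handed in: The gauge stands upright (within 0.08 rad) and at rest on the floor of its block's pocket (claw within 20 mm of the pocket's centre, height within 5 mm), spring relaxed (rod out less than 3 mm), let go (horizontal distance between claw_mid and block_seat below 0.02 m and z of gauge_grip in the frame of block_seat between 0.117 and 0.127 m and angle between gauge_grip's own z axis and vertical below 0.08 rad and value of joint claw below 0.003 m and linear speed of gauge below 0.02 m/s); the robot touches nothing.
It fails at once if the gauge is pulled past 20 N (rod drawn out more than 40 mm) (value of joint claw above 0.04 m).
It fails at once if the tin or the sanding block is moved more than 30 mm (distance of any of tin, sander from where it was at the start of the episode above 0.03 m).
It also fails if it takes over 64 s, if anything falls off the work surface, if the arm or the gripper's body presses on something with over 40 N, if the wrist force passes 120 N, or if a joint passes its speed limit or range.

## Working session

There is one attempt and no reset: what is moved stays moved. The work goes in short steps, Python scripts to look and compute and a tool call to move; the robot and the scene stay as the last step left them, time stands still between calls to the robot, and variables do not carry over. Pictures are saved under pics/ and viewed, and the job is handed in when it is done.

Besides the shell and the picture viewer there is one more tool, called after "Emit:" as name(argument=value, ...), one argument or row to a line, values as JSON. servo_tool: Moves the arm, as the interface text tells. Its arguments: {"type":"object","properties":{"increments":{"type":"array","items":{"type":"object","properties":{"dx":{"type":"number"},"dy":{"type":"number"},"dz":{"type":"number"},"ax":{"type":"number"},"ay":{"type":"number"},"az":{"type":"number"},"claw":{"type":"number"}}}}},"required":["increments"]}

```bash
mkdir -p pics; cat > h.py <<'E'
import numpy as np, cv2
from cell import read_state,get_image,finish_job
def snap(n,f):
    im=get_image(n); cv2.imwrite('pics/'+f,im['color'][:,:,::-1]); np.savez('pics/'+f[:-4]+'.npz',**im); return im
def foc(im): return im['color'].shape[0]/2/np.tan(np.radians(im['fov_y'])/2)
def ray(im,u,v,fish=False):
    f=foc(im); x,y=u-im['cx'],v-im['cy']
    if fish:
        r=np.hypot(x,y); th=r/f; d=np.array([np.sin(th)*x/max(r,1e-9),np.sin(th)*y/max(r,1e-9),np.cos(th)])
    else: d=np.array([x/f,y/f,1.])
    R=np.array(im['R']); return -R.T@np.array(im['t']), R.T@d
def onz(im,u,v,z,fish=False):
    o,d=ray(im,u,v,fish); return o+d*(z-o[2])/d[2]
def tri(a,b):
    (o1,d1),(o2,d2)=a,b
    A=np.stack([d1,-d2],1); s=np.linalg.lstsq(A,o2-o1,rcond=None)[0]
    p,q=o1+s[0]*d1,o2+s[1]*d2; return (p+q)/2,np.linalg.norm(p-q)
def proj(im,X,fish=False):
    c=np.array(im['R'])@np.array(X)+np.array(im['t']); f=foc(im)
    if fish:
        r=np.hypot(c[0],c[1]); th=np.arctan2(r,c[2]); return np.array([im['cx']+f*th*c[0]/r,im['cy']+f*th*c[1]/r])
    return np.array([im['cx']+f*c[0]/c[2],im['cy']+f*c[1]/c[2]])
E
python3 - <<'E'
from h import *
for n in('scene','top','wrist'):
    im=snap(n,n+'0.png'); print(n,im['fov_y'],im['cx'],im['cy'],onz(im,320,200,0)); print(-np.array(im['R']).T@im['t'])
print(read_state())
E
```

```text
scene 56.236725258960334 326.63907403504334 204.06803499311258 [ 494.93876854 -167.74533748    0.        ]
[1031.1261716   146.94207716  925.92836515]
top 45.100168577452465 317.7548819934585 192.53551137006752 [ 582.21717103 -128.13482268    0.        ]
[ 309.07302273 -125.66403155 1348.75998432]
wrist 65.70646984690485 318.991649623786 198.0896140820256 [224.65441286 611.9775926    0.        ]
[104.65870594 646.13931417 373.31196892]
{'clock': 0.15, 'qpos': array([-1.35477034,  0.62914923,  0.03846236,  1.51811398, -0.02700614,
        0.99631305, -0.02001299]), 'qd': array([-0.00037311, -0.00179898,  0.00034614, -0.00294871,  0.00040699,
        0.00096543,  0.00091269]), 'tau': array([ 2.18675843e-03, -5.63801408e+01,  1.22805454e+00, -1.93650627e+01,
        1.11280216e-02,  7.37677939e-03,  1.15903515e-05]), 'eef_pos': array([180.61569513, 623.9149801 , 230.59829141]), 'tool_rot': array([-1.57226172e+00, -1.05380405e-05, -2.81853054e-01]), 'force': array([-0.13130392,  0.33001682, -1.07658924]), 'torque': array([0.03000588, 0.02766363, 0.0599003 ]), 'width': 85.42632251362203}
```

View pics/scene0.png

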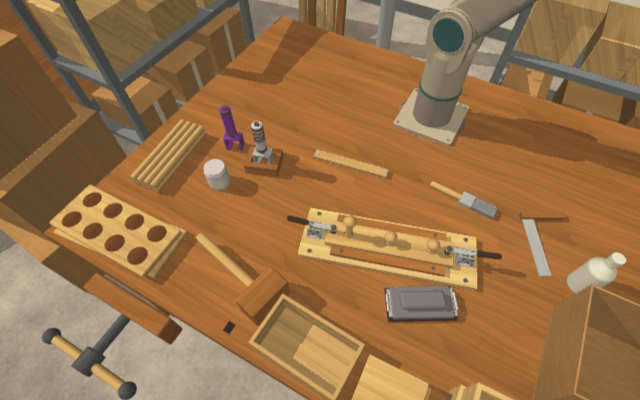

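View pics/top0.png

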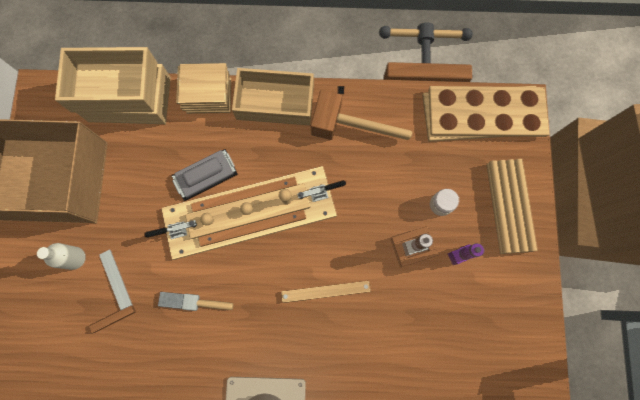

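View pics/wrist0.png

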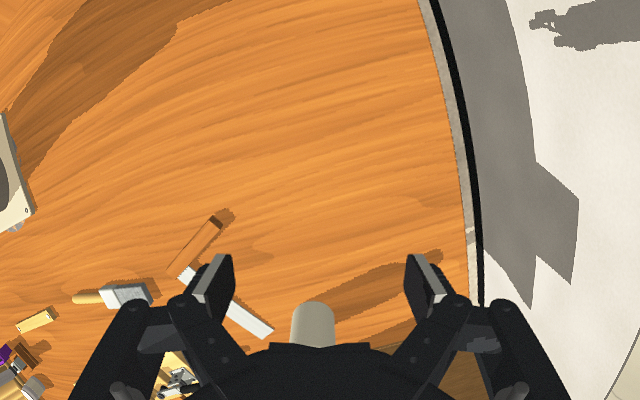

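```bash
python3 - <<'E'
from h import *
s=cv2.imread('pics/scene0.png'); t=cv2.imread('pics/top0.png')
cv2.imwrite('pics/z1.png',cv2.resize(s[85:205,190:310],None,fx=5,fy=5,interpolation=cv2.INTER_CUBIC))
cv2.imwrite('pics/z2.png',cv2.resize(s[195:325,280:510],None,fx=3.4,fy=3.4,interpolation=cv2.INTER_CUBIC))
cv2.imwrite('pics/z3.png',cv2.resize(t[180:280,380:500],None,fx=6,fy=6,interpolation=cv2.INTER_CUBIC))
cv2.imwrite('pics/z4.png',cv2.resize(t[140:260,140:350],None,fx=3.8,fy=3.8,interpolation=cv2.INTER_CUBIC))
E
```

```text
(no output)
```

View pics/z1.png

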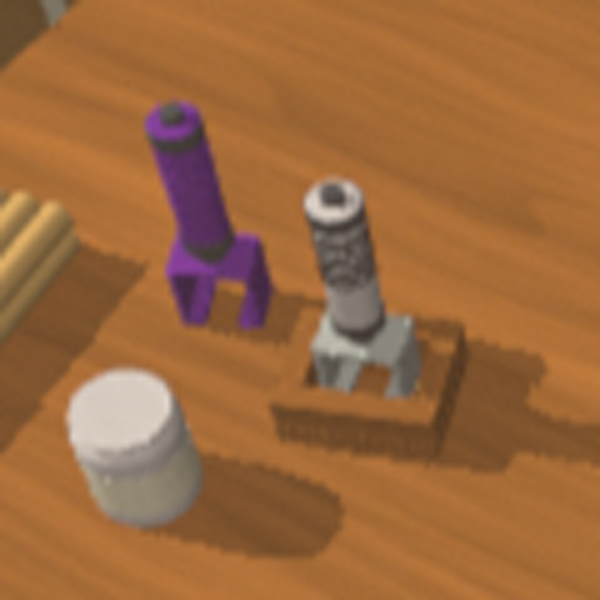

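View pics/z2.png

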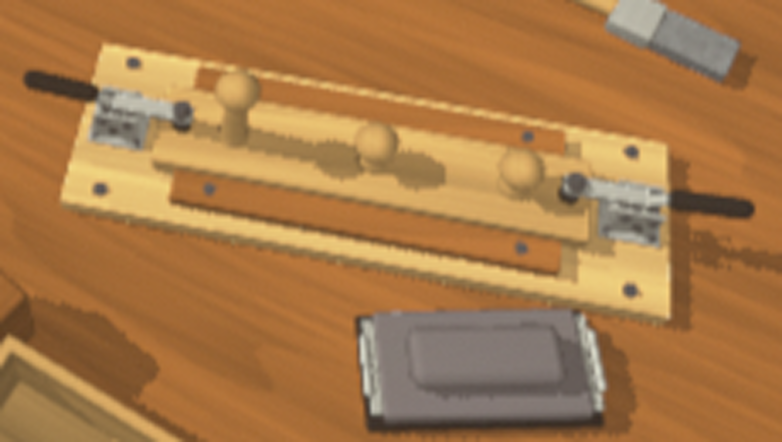

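View pics/z3.png

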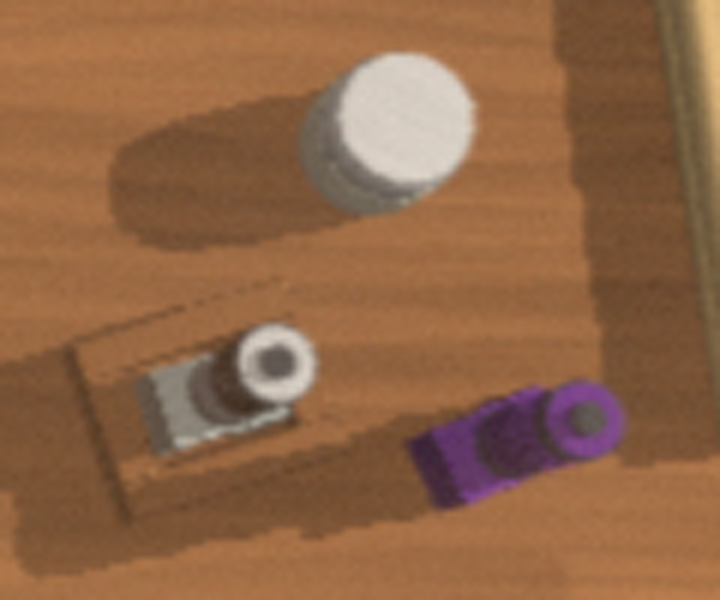

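View pics/z4.png

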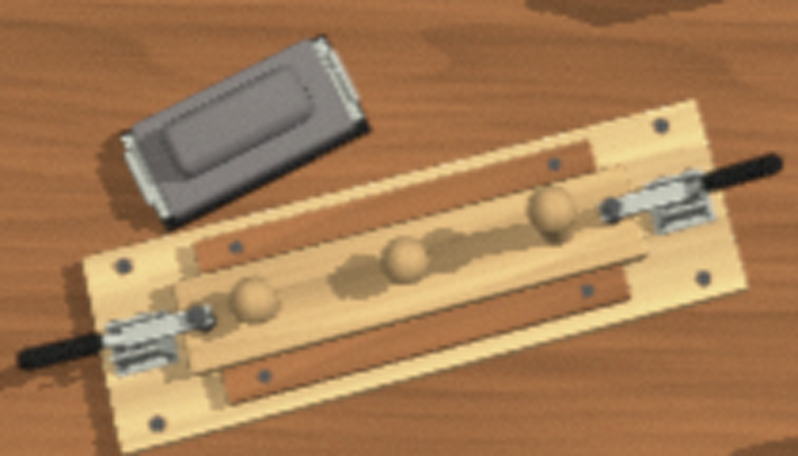

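```bash
python3 - <<'E'
from h import *
S=np.load('pics/scene0.npz');T=np.load('pics/top0.npz')
s=lambda x,y,o,k:(x/k+o[0],y/k+o[1])
g=s(277,362,(380,180),6),s(333,194,(190,85),5)
print('screw',tri(ray(T,*g[0]),ray(S,*g[1])),onz(T,*g[0],180),onz(S,*g[1],180))
for n,a,b,z in(('long',(552,210),(238,92),110),('mid',(405,261),(377,144),70),('far',(254,301),(521,170),70)):
    a=s(*a,(140,140),3.8);b=s(*b,(280,195),3.4)
    print(n,tri(ray(T,*a),ray(S,*b)),onz(T,*a,z),onz(S,*b,z))
C=[onz(T,*s(*c,(140,140),3.8),18)[:2] for c in((697,99),(747,287),(122,453),(83,258))]
print('jig',C,np.mean(C,0),[np.linalg.norm(C[i]-C[i-1]) for i in range(4)])
d=C[1]-C[0];e=C[3]-C[2];print('angles x',np.arctan2(*(C[0]-C[1])[::-1]),np.arctan2(*(C[3]-C[2])[::-1]),'y-pi/2',np.arctan2(*(C[3]-C[0])[::-1])-np.pi/2,np.arctan2(*(C[2]-C[1])[::-1])-np.pi/2)
# block top z36, scene crop corners; top crop corners
B=[onz(T,*s(*c,(380,180),6),36)[:2] for c in((70,347),(287,280),(127,518))]
print('block top',B,np.linalg.norm(B[0]-B[1]),np.linalg.norm(B[0]-B[2]),(B[1]+B[2])/2,'ang',np.arctan2(*(B[0]-B[1])[::-1])-np.pi/2,np.arctan2(*(B[0]-B[2])[::-1]))
B=[onz(S,*s(*c,(190,85),5),36)[:2] for c in((273,405),(436,430),(465,325))]
print('block sc',B,np.linalg.norm(B[0]-B[1]),np.linalg.norm(B[2]-B[1]),(B[0]+B[2])/2,np.arctan2(*(B[1]-B[0])[::-1])-np.pi/2,np.arctan2(*(B[1]-B[2])[::-1]))
print('tin',onz(T,*s(405,122,(380,180),6),75),onz(S,*s(123,420,(190,85),5),75))
print('purple top',onz(T,*s(585,418,(380,180),6),168))
E
```

```text
screw (array([ 454.5557781 , -390.96362781,  171.1704808 ]), np.float64(0.4337894018749727)) [ 453.35788625 -388.77966123  180.        ] [ 461.36009061 -384.89089216  180.        ]
long (array([572.88137437, -34.77785608,  95.18003806]), np.float64(0.9663504866797595)) [569.9332804  -36.29825268 110.        ] [580.88922162 -31.09184938 110.        ]
mid (array([540.85952435,  71.84898961,  55.10857046]), np.float64(0.7214003459432341)) [538.29415228  69.2323793   70.        ] [549.11745423  73.46658314  70.        ]
far (array([508.75780454, 177.54674512,  55.17610749]), np.float64(0.09355723972243964)) [506.47979641 174.02614425  70.        ] [517.63411349 177.06972145  70.        ]
jig [array([ 677.96050064, -135.11170117]), array([ 535.62620079, -175.73427367]), array([400.95293811, 272.70739198]), array([542.83527586, 314.84364393])] [539.34372885  69.17626527] [np.float64(469.80702309590697), np.float64(148.01772295431277), np.float64(468.2273114354732), np.float64(148.00696434265947)]
angles x 0.27801142920099864 0.28868408301634046 y-pi/2 0.29173941067607245 0.29174474541084594
block top [array([ 475.21832811, -326.94985431]), array([ 508.94984274, -426.49734911]), array([ 398.72638095, -352.32024322])] 105.10717768593175 80.58954406925393 [ 453.83811184 -389.40879617] ang 0.3267059227517062 0.3202563979833117
block sc [array([ 517.04012981, -417.84072814]), array([ 485.71753594, -320.23767402]), array([ 406.43341906, -349.68250814])] 102.50590744182138 84.57522950942025 [ 461.73677443 -383.76161814] 0.3105356084879085 0.35559651251209956
tin [ 576.30893318 -472.08400774   75.        ] [ 590.35401253 -462.79689678   75.        ]
purple top [ 435.61684834 -516.75701022  168.        ]
```

Emit:
servo_tool(
  increments=[
    {"dx": 2.2, "dy": -3.4, "dz": 0.8, "az": -0.12, "claw": -1},
    {"dx": 4.4, "dy": -6.8, "dz": 1.6, "az": -0.24, "claw": -1},
    {"dx": 6.6, "dy": -10.2, "dz": 2.4, "az": -0.36, "claw": -1},
    {"dx": 8.8, "dy": -13.6, "dz": 3.2, "az": -0.48, "claw": -1},
    {"dx": 11, "dy": -17, "dz": 4, "az": -0.6, "claw": -1},
    {"dx": 13.2, "dy": -20.4, "dz": 4.8, "az": -0.72, "claw": -1},
    {"dx": 15.4, "dy": -23.8, "dz": 5.6, "az": -0.84, "claw": -1},
    {"dx": 17.6, "dy": -27.2, "dz": 6.4, "az": -0.96, "claw": -1},
  ],
)

```text
invalid input at $.increments[0]: expected keys dx, dy, dz, ax, ay, az, claw
```

Emit:
servo_tool(
  increments=[
    {"dx": 2.2, "dy": -3.4, "dz": 0.5, "az": -0.07, "claw": -1},
    {"dx": 4.4, "dy": -6.8, "dz": 1, "az": -0.14, "claw": -1},
    {"dx": 6.6, "dy": -10.2, "dz": 1, "az": -0.21, "claw": -1},
    {"dx": 8.8, "dy": -13.6, "dz": 1, "az": -0.28, "claw": -1},
    {"dx": 11, "dy": -17, "dz": 1, "az": -0.35, "claw": -1},
    {"dx": 12.2, "dy": -20.8, "dz": 1, "az": -0.42, "claw": -1},
    {"dx": 13, "dy": -24.6, "dz": 1, "az": -0.49, "claw": -1},
    {"dx": 13, "dy": -28.4, "dz": 1, "az": -0.56, "claw": -1},
  ],
)

```text
invalid input at $.increments[0]: expected keys dx, dy, dz, ax, ay, az, claw
```

Emit:
servo_tool(
  increments=[
    {"dx": 2.2, "dy": -3.4, "dz": 0.8, "ax": 0, "ay": 0, "az": -0.12, "claw": -1},
    {"dx": 4.4, "dy": -6.8, "dz": 1.6, "ax": 0, "ay": 0, "az": -0.24, "claw": -1},
    {"dx": 6.6, "dy": -10.2, "dz": 2.4, "ax": 0, "ay": 0, "az": -0.36, "claw": -1},
    {"dx": 8.8, "dy": -13.6, "dz": 3.2, "ax": 0, "ay": 0, "az": -0.48, "claw": -1},
    {"dx": 11, "dy": -17, "dz": 4, "ax": 0, "ay": 0, "az": -0.6, "claw": -1},
    {"dx": 13.2, "dy": -20.4, "dz": 4.8, "ax": 0, "ay": 0, "az": -0.72, "claw": -1},
    {"dx": 15.4, "dy": -23.8, "dz": 5.6, "ax": 0, "ay": 0, "az": -0.84, "claw": -1},
    {"dx": 17.6, "dy": -27.2, "dz": 6.4, "ax": 0, "ay": 0, "az": -0.96, "claw": -1},
  ],
)

```text
clock: 0.82
eef_pos: [357.3, 350.5, 295.7]
tool_rot: [-1.571, 0.0, -1.248]
force: [1.4, 0.6, -0.0]
width: 85.3
```

Emit:
servo_tool(
  increments=[
    {"dx": 2.2, "dy": -3.4, "dz": 0.5, "ax": 0, "ay": 0, "az": -0.07, "claw": -1},
    {"dx": 4.4, "dy": -6.8, "dz": 1, "ax": 0, "ay": 0, "az": -0.14, "claw": -1},
    {"dx": 6.6, "dy": -10.2, "dz": 1, "ax": 0, "ay": 0, "az": -0.21, "claw": -1},
    {"dx": 8.8, "dy": -13.6, "dz": 1, "ax": 0, "ay": 0, "az": -0.28, "claw": -1},
    {"dx": 11, "dy": -17, "dz": 1, "ax": 0, "ay": 0, "az": -0.35, "claw": -1},
    {"dx": 12.2, "dy": -20.8, "dz": 1, "ax": 0, "ay": 0, "az": -0.42, "claw": -1},
    {"dx": 13, "dy": -24.6, "dz": 1, "ax": 0, "ay": 0, "az": -0.49, "claw": -1},
    {"dx": 13, "dy": -28.4, "dz": 1, "ax": 0, "ay": 0, "az": -0.56, "claw": -1},
  ],
)

```text
clock: 1.48
eef_pos: [488.1, 66.3, 305.2]
tool_rot: [-1.569, -0.0, -1.806]
force: [0.4, -0.1, -0.3]
width: 85.4
```

```bash
python3 - <<'E'
from h import *
im=snap('wrist','wrist1.png'); print(proj(im,(572,-35,110),1),proj(im,(455,-390,174),1))
E
```

```text
[403.35145307 235.08821273] [360.66015243 437.73992422]
```

View pics/wrist1.png

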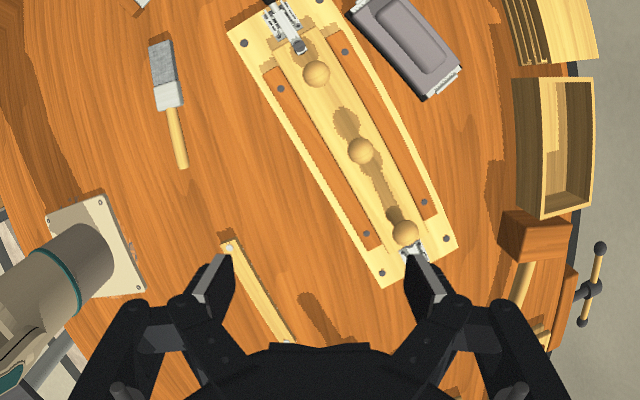

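Emit:
servo_tool(
  increments=[
    {"dx": 0, "dy": -3.8, "dz": 0, "ax": 0, "ay": 0, "az": -0.06, "claw": -1},
    {"dx": 0, "dy": -7.8, "dz": 0, "ax": 0, "ay": 0, "az": -0.12, "claw": -1},
    {"dx": 0, "dy": -11.8, "dz": 0, "ax": 0, "ay": 0, "az": -0.18, "claw": -1},
    {"dx": 0, "dy": -15.8, "dz": 0, "ax": 0, "ay": 0, "az": -0.24, "claw": -1},
    {"dx": 0, "dy": -19.8, "dz": 0, "ax": 0, "ay": 0, "az": -0.3, "claw": -1},
    {"dx": 0, "dy": -23.8, "dz": 0, "ax": 0, "ay": 0, "az": -0.36, "claw": -1},
    {"dx": 0, "dy": -27.8, "dz": 0, "ax": 0, "ay": 0, "az": -0.42, "claw": -1},
    {"dx": 0, "dy": -31, "dz": 0, "ax": 0, "ay": 0, "az": -0.48, "claw": -1},
  ],
)

```text
clock: 2.2
eef_pos: [486.0, -244.5, 305.4]
tool_rot: [-1.57, -0.001, -2.286]
force: [0.2, -0.1, 0.8]
width: 85.3
```

```bash
python3 - <<'E'
from h import *
im=snap('wrist','wrist2.png'); print(proj(im,(572,-35,110),1),proj(im,(455,-390,180),1))
cv2.imwrite('pics/w2z.png',cv2.resize(im['color'][80:300,220:460,::-1],None,fx=2.5,fy=2.5,interpolation=cv2.INTER_CUBIC))
E
```

```text
[252.18112158 -14.15176676] [384.05831562 304.40617244]
```

View pics/wrist2.png

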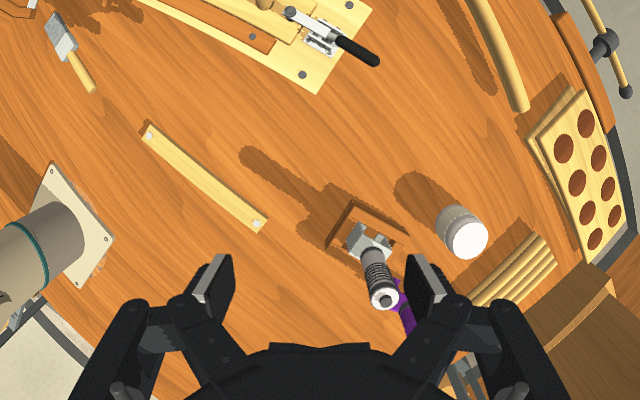

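View pics/w2z.png

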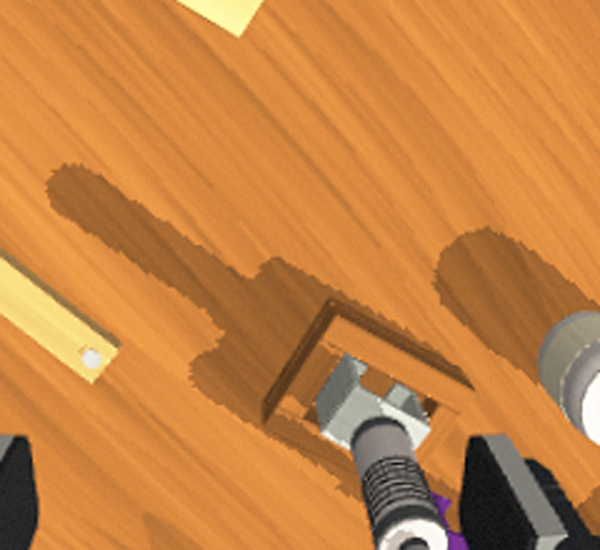

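```bash
python3 - <<'E'
from h import *
W1=np.load('pics/wrist1.npz');W2=np.load('pics/wrist2.npz');T=np.load('pics/top0.npz')
print('screw',onz(W2,385,301,180,1),onz(T,426.2,240.3,180))
s=lambda x,y:(x/2.5+220,y/2.5+80)
B=[onz(W2,*s(*c),36,1)[:2] for c in((332,301),(264,418),(471,388))]
print('block',B,(B[1]+B[2])/2,np.linalg.norm(B[0]-B[1]),np.linalg.norm(B[0]-B[2]),np.arctan2(*(B[0]-B[1])[::-1]),np.arctan2(*(B[0]-B[2])[::-1])-np.pi/2)
# claw crosshead top z=12+50=62 corners
K=[onz(W2,*s(*c),62,1)[:2] for c in((346,356),(317,400),(363,448),(430,425))]
print('claw',K,np.arctan2(*(K[0]-K[1])[::-1]))
print('pegs',onz(W1,404.5,231,110,1),onz(W1,361,151,70,1),onz(W1,316,74,70,1))
C=[onz(W1,*c,18,1)[:2] for c in((226,36),(384,289),(459,247))]
print('jig',C,np.arctan2(*(C[0]-C[1])[::-1])-np.pi/2,np.arctan2(*(C[2]-C[1])[::-1]),np.linalg.norm(C[0]-C[1]),np.linalg.norm(C[2]-C[1]))
E
```

```text
screw [ 458.50608849 -386.7870792   180.        ] [ 453.44159538 -388.8623205   180.        ]
block [array([ 484.48588691, -320.4649895 ]), array([ 407.69588152, -351.22440284]), array([ 513.97807896, -419.67099245])] [ 460.83698024 -385.44769764] 82.72149923765602 103.4969584677424 0.3809936298019607 0.28896166131084366
claw [array([ 473.92192216, -341.46444852]), array([ 445.33235274, -351.58214861]), array([ 445.86396511, -393.27722238]), array([ 483.91767546, -407.72887779])] 0.3401403560239117
pegs [574.1530731  -29.83942204 110.        ] [543.91250657  70.86160235  70.        ] [511.68363691 175.50318983  70.        ]
jig [array([404.28463235, 268.2274735 ]), array([ 544.77742676, -177.22541764]), array([ 683.76070366, -132.2665915 ])] 0.30551845335265937 0.3128598566082776 467.0829728270398 146.0741157886398
```

Emit:
servo_tool(
  increments=[
    {"dx": -0.7, "dy": -3.5, "dz": -1, "ax": 0, "ay": 0, "az": 0, "claw": -1},
    {"dx": -1.4, "dy": -7, "dz": -2, "ax": 0, "ay": 0, "az": 0, "claw": -1},
    {"dx": -2.1, "dy": -10.5, "dz": -3, "ax": 0, "ay": 0, "az": 0, "claw": -1},
    {"dx": -2.7, "dy": -14.2, "dz": -4, "ax": 0, "ay": 0, "az": 0, "claw": -1},
    {"dx": -2.7, "dy": -14.2, "dz": -5, "ax": 0, "ay": 0, "az": 0, "claw": -1},
    {"dx": -2.7, "dy": -14.2, "dz": -6, "ax": 0, "ay": 0, "az": 0, "claw": -1},
    {"dx": -2.7, "dy": -14.2, "dz": -6, "ax": 0, "ay": 0, "az": 0, "claw": -1},
  ],
)

```text
clock: 2.83
eef_pos: [459.2, -381.5, 242.8]
tool_rot: [-1.576, 0.001, -2.281]
force: [1.1, 0.4, 0.0]
width: 85.2
```

```bash
python3 - <<'E'
from h import *
im=snap('wrist','wrist3.png'); p=read_state()['eef_pos']; print(p,proj(im,(p[0],p[1],180),1),proj(im,(458,-387,180),1))
E
```

```text
[ 460.00052708 -381.2763904   243.91157977] [319.21245285 214.32774615] [322.2982875  221.66570946]
```

View pics/wrist3.png

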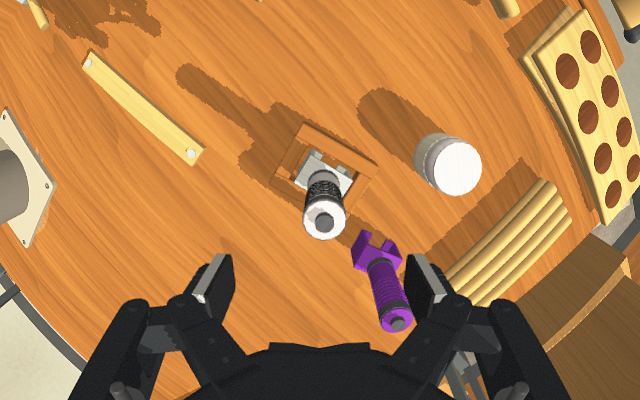

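Emit:
servo_tool(
  increments=[
    {"dx": -0.15, "dy": -0.35, "dz": -2.5, "ax": 0, "ay": 0, "az": 0, "claw": -1},
    {"dx": -0.15, "dy": -0.35, "dz": -5, "ax": 0, "ay": 0, "az": 0, "claw": -1},
    {"dx": -0.15, "dy": -0.35, "dz": -7.5, "ax": 0, "ay": 0, "az": 0, "claw": -1},
    {"dx": -0.15, "dy": -0.35, "dz": -10, "ax": 0, "ay": 0, "az": 0, "claw": -1},
    {"dx": -0.15, "dy": -0.35, "dz": -11.5, "ax": 0, "ay": 0, "az": 0, "claw": -1},
    {"dx": -0.15, "dy": -0.35, "dz": -12.8, "ax": 0, "ay": 0, "az": 0, "claw": -1},
    {"dx": -0.15, "dy": -0.35, "dz": -12.8, "ax": 0, "ay": 0, "az": 0, "claw": -1},
  ],
)

```text
clock: 3.47
eef_pos: [458.5, -384.5, 115.4]
tool_rot: [-1.575, 0.001, -2.279]
force: [-0.2, -0.1, -0.4]
width: 85.7
```

```bash
python3 - <<'E'
from h import *
im=snap('wrist','wrist4.png'); s=read_state(); print(s['eef_pos'],s['force'])
E
```

```text
[ 458.8059139  -385.59945383  116.87235802] [-0.06151108 -0.10956072  1.14430929]
```

View pics/wrist4.png

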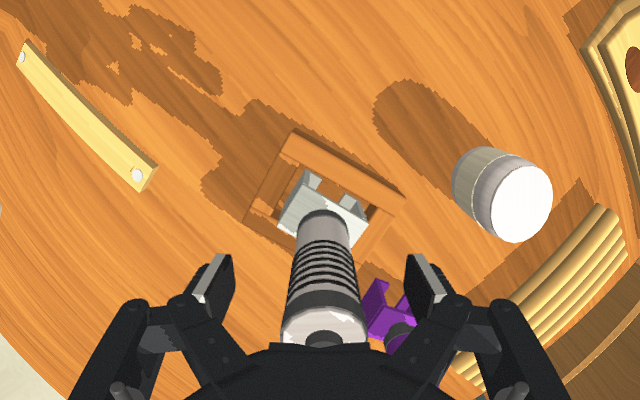

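Emit:
servo_tool(
  increments=[
    {"dx": 0, "dy": 0, "dz": 0, "ax": 0, "ay": 0, "az": 0, "claw": 1},
    {"dx": 0, "dy": 0, "dz": 0, "ax": 0, "ay": 0, "az": 0, "claw": 1},
    {"dx": 0, "dy": 0, "dz": 0, "ax": 0, "ay": 0, "az": 0, "claw": 1},
    {"dx": 0, "dy": 0, "dz": 0, "ax": 0, "ay": 0, "az": 0, "claw": 1},
    {"dx": 0, "dy": 0, "dz": 0, "ax": 0, "ay": 0, "az": 0, "claw": 1},
    {"dx": 0, "dy": 0, "dz": 0, "ax": 0, "ay": 0, "az": 0, "claw": 1},
    {"dx": 0, "dy": 0, "dz": 0, "ax": 0, "ay": 0, "az": 0, "claw": 1},
    {"dx": 0, "dy": 0, "dz": 0, "ax": 0, "ay": 0, "az": 0, "claw": 1},
  ],
)

```text
clock: 4.18
eef_pos: [458.6, -387.5, 118.2]
tool_rot: [-1.569, 0.0, -2.282]
force: [-0.2, 0.0, 6.1]
width: 30.9
```

```bash
python3 - <<'E'
from h import *
im=snap('wrist','wrist5.png'); s=read_state(); print(s['eef_pos'],s['force'],s['width'])
cv2.imwrite('pics/w5z.png',cv2.resize(im['color'][110:290,220:440,::-1],None,fx=3.3,fy=3.3,interpolation=cv2.INTER_CUBIC))
E
```

```text
[ 458.62242315 -387.49482455  118.22738829] [-0.57859847  1.18226627  5.56836967] 31.172743767475772
```

View pics/w5z.png

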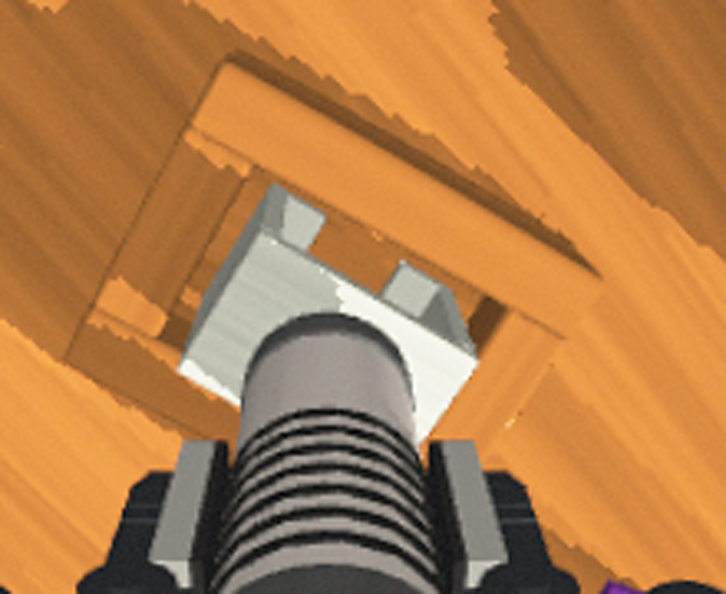

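```bash
python3 - <<'E'
from h import *
W=np.load('pics/wrist5.npz')
s=lambda x,y:((x+.5)/3.3+220-.5,(y+.5)/3.3+110-.5)
a=lambda d:np.arctan2(d[1],d[0])
for n,z,P in(('claw',62,((270,235),(180,370),(476,358))),('block',36,((228,58),(65,358),(600,278)))):
    K=[onz(W,*s(*c),z,1)[:2] for c in P]
    print(n,K,(K[1]+K[2])/2,np.linalg.norm(K[0]-K[1]),np.linalg.norm(K[0]-K[2]),a(K[0]-K[1]),a(K[0]-K[2])-np.pi/2)
E
```

```text
claw [array([ 467.95395324, -359.85713873]), array([ 433.81297793, -369.34982662]), array([ 483.03058214, -408.17483358])] [ 458.42178003 -388.7623301 ] 35.43610190699736 50.615258318476414 0.27119383696505667 0.302457730832407
block [array([ 482.07802436, -327.7835763 ]), array([ 404.18809226, -354.25932316]), array([ 514.39586977, -422.46582369])] [ 459.29198102 -388.36257343] 82.26668034531845 100.0458450010098 0.32765990254157495 0.3289297707576926
```

Emit:
servo_tool(
  increments=[
    {"dx": 0, "dy": 0, "dz": 0.7, "ax": 0, "ay": 0, "az": 0, "claw": 1},
    {"dx": 0, "dy": 0, "dz": 2, "ax": 0, "ay": 0, "az": 0, "claw": 1},
    {"dx": 0, "dy": 0, "dz": 3.5, "ax": 0, "ay": 0, "az": 0, "claw": 1},
    {"dx": 0, "dy": 0, "dz": 5, "ax": 0, "ay": 0, "az": 0, "claw": 1},
    {"dx": 0, "dy": 0, "dz": 6.5, "ax": 0, "ay": 0, "az": 0, "claw": 1},
    {"dx": 0, "dy": 0, "dz": 8, "ax": 0, "ay": 0, "az": 0, "claw": 1},
    {"dx": 0, "dy": 0, "dz": 9.5, "ax": 0, "ay": 0, "az": 0, "claw": 1},
    {"dx": 0, "dy": 0, "dz": 10, "ax": 0, "ay": 0, "az": 0, "claw": 1},
  ],
)

```text
clock: 4.9
eef_pos: [458.5, -387.7, 219.1]
tool_rot: [-1.569, -0.0, -2.282]
force: [-0.2, -0.4, -2.4]
width: 30.9
```

Emit:
servo_tool(
  increments=[
    {"dx": 0.2, "dy": 2, "dz": 0, "ax": 0, "ay": 0, "az": 0, "claw": 1},
    {"dx": 0.7, "dy": 5.5, "dz": 0, "ax": 0, "ay": 0, "az": 0, "claw": 1},
    {"dx": 1.2, "dy": 9, "dz": 0, "ax": 0, "ay": 0, "az": 0, "claw": 1},
    {"dx": 1.7, "dy": 12.5, "dz": 0, "ax": 0, "ay": 0, "az": 0, "claw": 1},
    {"dx": 2.2, "dy": 16, "dz": 0, "ax": 0, "ay": 0, "az": 0, "claw": 1},
    {"dx": 2.7, "dy": 19.5, "dz": 0, "ax": 0, "ay": 0, "az": 0, "claw": 1},
    {"dx": 3.2, "dy": 23, "dz": 0, "ax": 0, "ay": 0, "az": 0, "claw": 1},
    {"dx": 3.6, "dy": 26, "dz": 0, "ax": 0, "ay": 0, "az": 0, "claw": 1},
  ],
)

```text
clock: 5.57
eef_pos: [493.7, -124.0, 216.6]
tool_rot: [-1.573, 0.0, -2.281]
force: [0.9, 0.5, -3.3]
width: 30.8
```

Emit:
servo_tool(
  increments=[
    {"dx": 0.3, "dy": 2.5, "dz": 0, "ax": 0, "ay": 0, "az": 0, "claw": 1},
    {"dx": 0.6, "dy": 5, "dz": 0, "ax": 0, "ay": 0, "az": 0, "claw": 1},
    {"dx": 0.8, "dy": 7.3, "dz": 0, "ax": 0, "ay": 0, "az": 0, "claw": 1},
    {"dx": 0.8, "dy": 7.3, "dz": 0, "ax": 0, "ay": 0, "az": 0, "claw": 1},
    {"dx": 0.8, "dy": 7.3, "dz": 0, "ax": 0, "ay": 0, "az": 0, "claw": 1},
  ],
)

```text
clock: 5.98
eef_pos: [501.8, -52.4, 216.6]
tool_rot: [-1.572, -0.001, -2.278]
force: [0.3, -0.8, -3.6]
width: 30.9
```

```bash
python3 - <<'E'
from h import *
for n in('wrist','scene','top'): im=snap(n,n+'6.png')
s=read_state(); print(s['eef_pos'],s['tool_rot'],s['force'],s['width'])
s=cv2.imread('pics/scene6.png')
cv2.imwrite('pics/s6z.png',cv2.resize(s[120:280,270:470],None,fx=3.75,fy=3.75,interpolation=cv2.INTER_CUBIC))
E
```

```text
[501.86665151 -55.41584034 217.23725628] [-1.57042176e+00 -8.03665033e-04 -2.28364824e+00] [ 0.65607852 -0.13670162 -2.84784355] 30.585892748024133
```

View pics/wrist6.png

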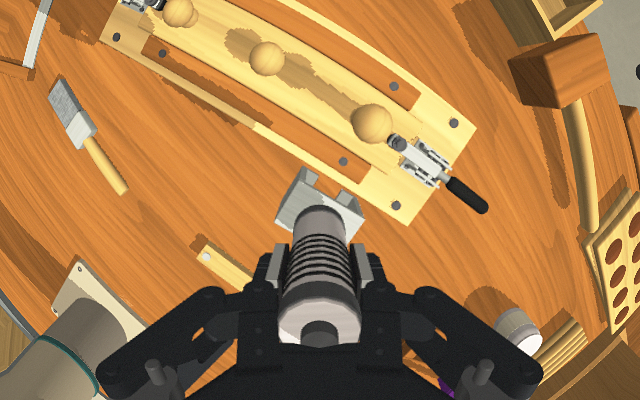

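View pics/s6z.png

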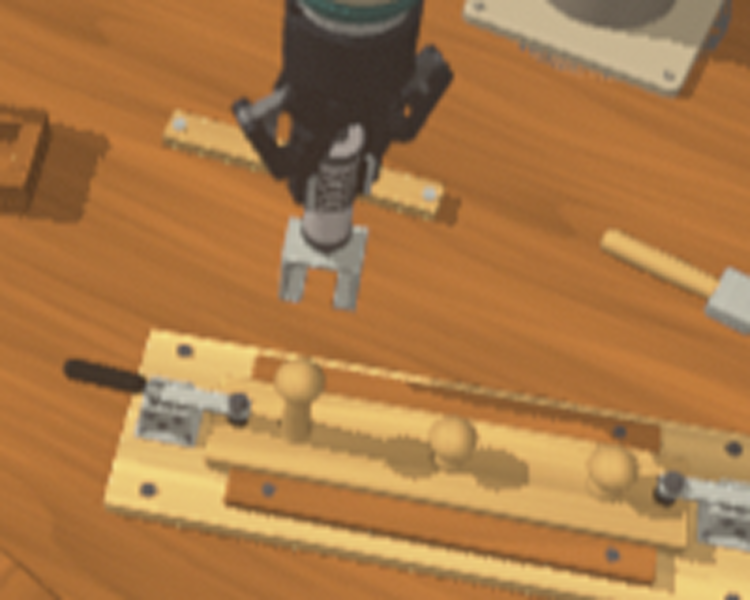

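```bash
python3 - <<'E'
from h import *
w=cv2.imread('pics/wrist6.png')
cv2.imwrite('pics/w6z.png',cv2.resize(w[80:250,250:450],None,fx=3.5,fy=3.5,interpolation=cv2.INTER_CUBIC))
s=cv2.imread('pics/top6.png')
cv2.imwrite('pics/t6z.png',cv2.resize(s[150:290,200:380],None,fx=4,fy=4,interpolation=cv2.INTER_CUBIC))
E
```

```text
(no output)
```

View pics/w6z.png

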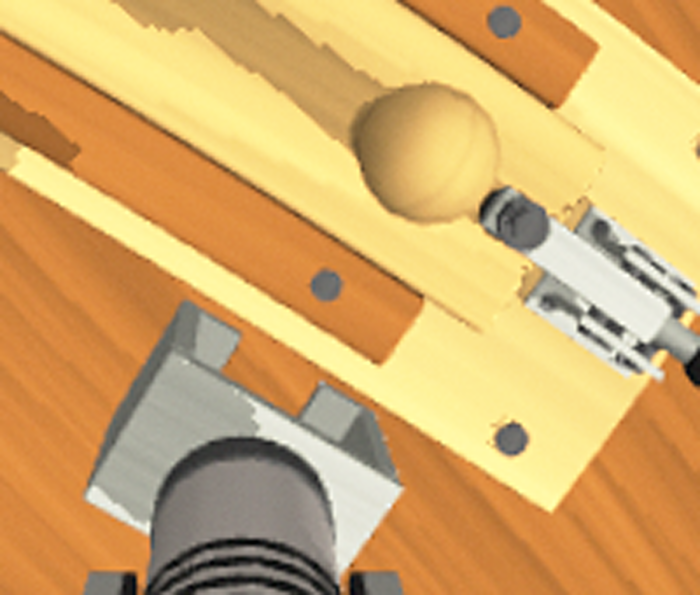

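View pics/t6z.png

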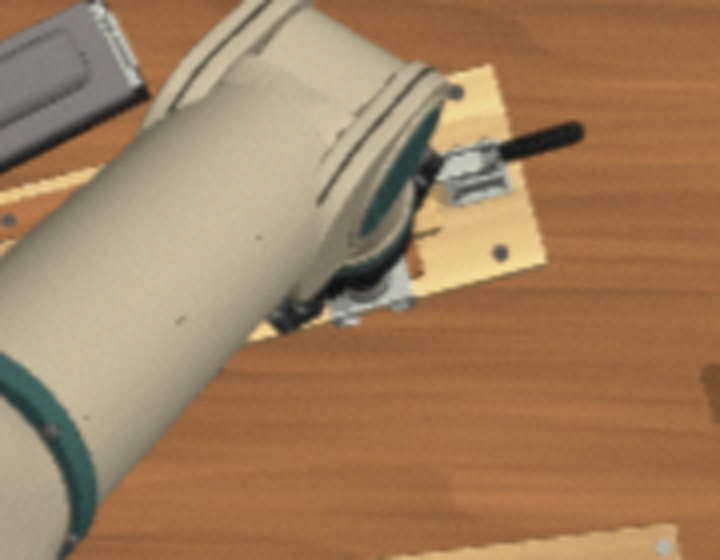

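```bash
python3 - <<'E'
from h import *
W=np.load('pics/wrist6.npz')
s=lambda x,y:((x+.5)/3.5+250-.5,(y+.5)/3.5+80-.5)
a=lambda d:np.arctan2(d[1],d[0])
K=[onz(W,*s(*c),161,1)[:2] for c in((176,347),(88,490),(402,488))]
print('claw',K,(K[1]+K[2])/2,np.linalg.norm(K[0]-K[1]),np.linalg.norm(K[0]-K[2]),a(K[0]-K[1]),a(K[0]-K[2])-np.pi/2)
for z in(105,108,111): print('peg',onz(W,*s(426,152),z,1))
# batten/base edges for yaw: base edge z18
p,q=onz(W,*s(0,163),18,1),onz(W,*s(552,512),18,1); print('jig yaw',a(p-q)-np.pi/2)
p,q=onz(W,*s(25,40),28,1),onz(W,*s(420,290),28,1); print('jig yaw',a(p-q)-np.pi/2)
C=np.array([574,-32]);
u=np.array([np.cos(.295),np.sin(.295)]);v=np.array([-u[1],u[0]])
P=onz(W,*s(426,152),108,1)[:2]; c=(K[1]+K[2])/2
print('along',(P-c)@u,'lat',(P-c)@v, 'tcp->peg',(P-[501.9,-55.4])@u,(P-[501.9,-55.4])@v)
E
```

```text
claw [array([511.15050122, -22.80282002]), array([478.36895472, -33.24540798]), array([526.0976435 , -73.45846738])] [502.23329911 -53.35193768] 34.404613562550416 52.81488114969199 0.3083878082025211 0.2869310205601032
peg [575.04272239 -33.74925142 105.        ]
peg [574.79835922 -33.25618965 108.        ]
peg [574.55399605 -32.76312788 111.        ]
jig yaw 0.28985003360580186
jig yaw 0.29098168452304685
along 75.27303973885309 lat -1.8698999381104373 tcp->peg 76.1873943750643 -0.007212854122694533
```

Emit:
servo_tool(
  increments=[
    {"dx": 0, "dy": 0, "dz": -1, "ax": 0, "ay": 0, "az": 0, "claw": 1},
    {"dx": 0, "dy": 0, "dz": -2, "ax": 0, "ay": 0, "az": 0, "claw": 1},
    {"dx": 0.6, "dy": 0.2, "dz": -2.5, "ax": 0, "ay": 0, "az": 0, "claw": 1},
    {"dx": 1.6, "dy": 0.4, "dz": -2.5, "ax": 0, "ay": 0, "az": 0, "claw": 1},
    {"dx": 2.6, "dy": 0.7, "dz": -2.5, "ax": 0, "ay": 0, "az": 0, "claw": 1},
    {"dx": 3.3, "dy": 0.9, "dz": -2.5, "ax": 0, "ay": 0, "az": 0, "claw": 1},
    {"dx": 3.3, "dy": 0.9, "dz": -2.5, "ax": 0, "ay": 0, "az": 0, "claw": 1},
    {"dx": 3.3, "dy": 0.9, "dz": -2.5, "ax": 0, "ay": 0, "az": 0, "claw": 1},
  ],
)

```text
clock: 6.8
eef_pos: [535.1, -45.2, 191.7]
tool_rot: [-1.571, -0.001, -2.282]
force: [-1.2, 0.1, -3.9]
width: 31.1
```

```bash
python3 - <<'E'
from h import *
for n in('wrist','scene'): im=snap(n,n+'7.png')
s=read_state(); print(s['eef_pos'],s['tool_rot'],s['force'],s['width'])
s=cv2.imread('pics/scene7.png')
cv2.imwrite('pics/s7z.png',cv2.resize(s[150:260,300:430],None,fx=5,fy=5,interpolation=cv2.INTER_CUBIC))
w=cv2.imread('pics/wrist7.png')
cv2.imwrite('pics/w7z.png',cv2.resize(w[80:250,250:450],None,fx=3.5,fy=3.5,interpolation=cv2.INTER_CUBIC))
E
```

```text
[534.44699024 -45.43603351 192.0269258 ] [-1.57165681e+00 -7.65617912e-04 -2.28246628e+00] [ 0.52495195  0.41008748 -3.34113025] 30.905454424671518
```

View pics/s7z.png

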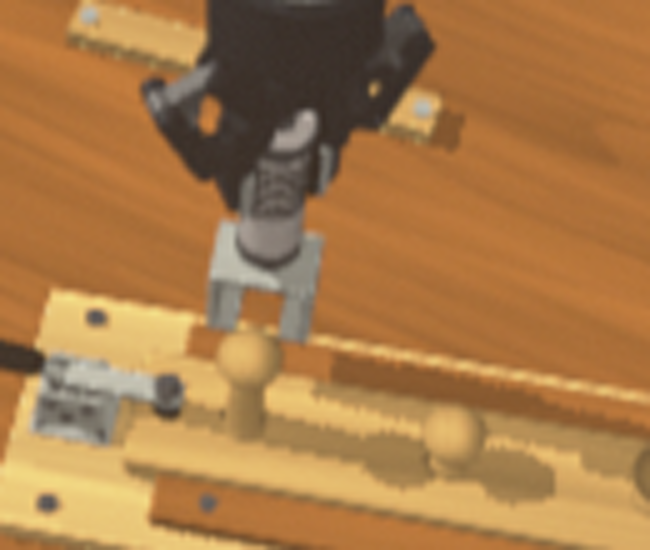

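View pics/w7z.png

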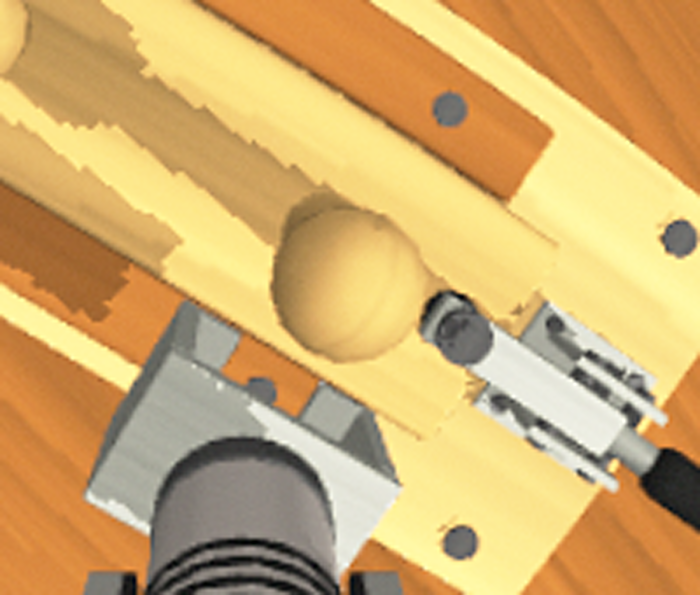

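```bash
python3 - <<'E'
from h import *
W=np.load('pics/wrist7.npz')
s=lambda x,y:((x+.5)/3.5+250-.5,(y+.5)/3.5+80-.5)
K=[onz(W,*s(*c),136,1)[:2] for c in((176,347),(88,490),(402,488))]
c=(K[1]+K[2])/2;u=np.array([np.cos(.292),np.sin(.292)]);v=np.array([-u[1],u[0]])
# lips' slot faces at front end (z 86..92): inner edges approx
L=[onz(W,*s(*q),92,1)[:2] for q in((190,360),(222,375),(302,415),(340,437))]
print(c,[(l-c)@v for l in L],[(l-c)@u for l in L])
for z in(105,110,115):
    P=onz(W,*s(350,284),z,1)[:2]; print(P,(P-c)@u,(P-c)@v)
p=[(K[i]-c)@v for i in range(3)];print(p)
E
```

```text
[535.49653595 -46.31067402] [np.float64(18.474115909072562), np.float64(10.279604414803424), np.float64(-10.832443192599865), np.float64(-21.507380466480235)] [np.float64(5.385933856196679), np.float64(6.312443183784693), np.float64(8.164754540246738), np.float64(8.449816118268169)]
[575.61619494 -34.53451254] 41.81137772926587 -0.2714943875849255
[575.87993297 -33.45352639] 42.3751332164989 0.68781189975493
[576.143671   -32.37254025] 42.938888703731934 1.6471181870947853
[np.float64(26.646793893079597), np.float64(26.20265224610345), np.float64(-26.202652246103415)]
```

Emit:
servo_tool(
  increments=[
    {"dx": 0.6, "dy": 0.2, "dz": 0, "ax": 0, "ay": 0, "az": 0, "claw": 1},
    {"dx": 1.2, "dy": 0.4, "dz": 0, "ax": 0, "ay": 0, "az": 0, "claw": 1},
    {"dx": 1.8, "dy": 0.55, "dz": 0, "ax": 0, "ay": 0, "az": 0, "claw": 1},
    {"dx": 2.2, "dy": 0.65, "dz": 0, "ax": 0, "ay": 0, "az": 0, "claw": 1},
    {"dx": 2.2, "dy": 0.65, "dz": 0, "ax": 0, "ay": 0, "az": 0, "claw": 1},
  ],
)

```text
clock: 7.32
eef_pos: [558.6, -38.1, 192.3]
tool_rot: [-1.57, 0.001, -2.281]
force: [-0.1, 0.7, -3.2]
width: 30.8
```

Emit:
servo_tool(
  increments=[
    {"dx": 0.6, "dy": 0.2, "dz": 0, "ax": 0, "ay": 0, "az": 0, "claw": 1},
    {"dx": 1.2, "dy": 0.36, "dz": 0, "ax": 0, "ay": 0, "az": 0, "claw": 1},
    {"dx": 1.8, "dy": 0.54, "dz": 0, "ax": 0, "ay": 0, "az": 0, "claw": 1},
    {"dx": 1.8, "dy": 0.54, "dz": 0, "ax": 0, "ay": 0, "az": 0, "claw": 1},
    {"dx": 1.8, "dy": 0.54, "dz": 0, "ax": 0, "ay": 0, "az": 0, "claw": 1},
  ],
)

```text
clock: 7.73
eef_pos: [575.5, -33.0, 192.1]
tool_rot: [-1.571, -0.0, -2.281]
force: [-0.7, -1.2, -3.5]
width: 30.6
```

```bash
python3 - <<'E'
from h import *
for n in('wrist','scene'): im=snap(n,n+'8.png')
s=read_state(); print(s['eef_pos'],s['tool_rot'],s['force'],s['width'])
s=cv2.imread('pics/scene8.png')
cv2.imwrite('pics/s8z.png',cv2.resize(s[150:260,300:430],None,fx=5,fy=5,interpolation=cv2.INTER_CUBIC))
w=cv2.imread('pics/wrist8.png')
cv2.imwrite('pics/w8z.png',cv2.resize(w[80:250,250:450],None,fx=3.5,fy=3.5,interpolation=cv2.INTER_CUBIC))
E
```

```text
[574.89099563 -33.37903885 192.20645468] [-1.57114885e+00 -4.68271829e-04 -2.28199014e+00] [ 0.1480756  -0.26377072 -3.31584181] 31.1572770433005
```

View pics/s8z.png

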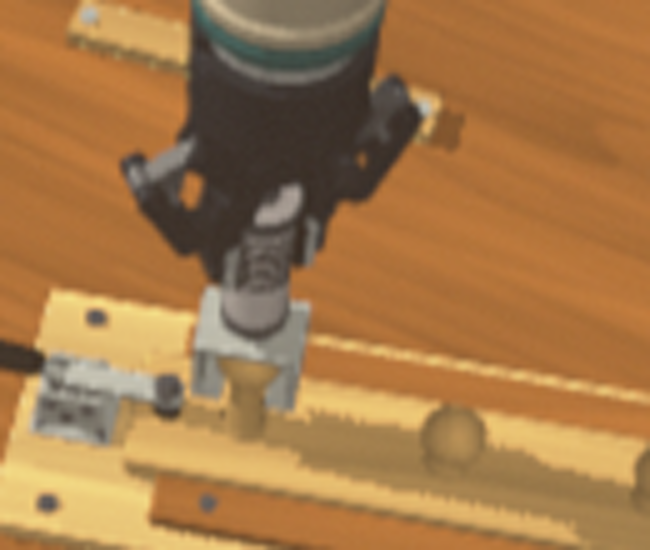

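View pics/w8z.png

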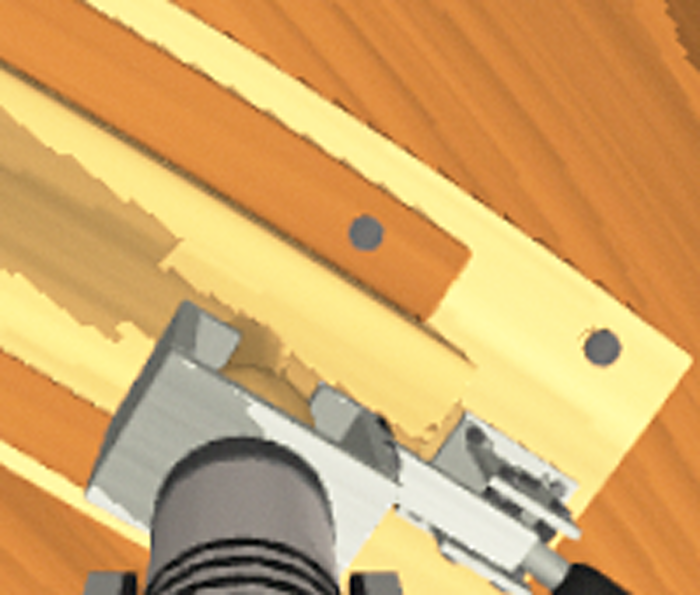

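Emit:
servo_tool(
  increments=[
    {"dx": 0, "dy": 0, "dz": 0.4, "ax": 0, "ay": 0, "az": 0, "claw": 1},
    {"dx": 0, "dy": 0, "dz": 0.8, "ax": 0, "ay": 0, "az": 0, "claw": 1},
    {"dx": 0, "dy": 0, "dz": 1.2, "ax": 0, "ay": 0, "az": 0, "claw": 1},
    {"dx": 0, "dy": 0, "dz": 1.6, "ax": 0, "ay": 0, "az": 0, "claw": 1},
    {"dx": 0, "dy": 0, "dz": 1.6, "ax": 0, "ay": 0, "az": 0, "claw": 1},
    {"dx": 0, "dy": 0, "dz": 1.6, "ax": 0, "ay": 0, "az": 0, "claw": 1},
  ],
)

```text
clock: 8.33
eef_pos: [574.9, -33.3, 208.2]
tool_rot: [-1.571, -0.0, -2.282]
force: [-0.9, 0.4, -8.1]
width: 30.7
```

```bash
python3 - <<'E'
from h import *
for n in('wrist','scene'): im=snap(n,n+'9.png')
s=read_state(); print(s['eef_pos'],s['tool_rot'],s['force'],s['width'])
s=cv2.imread('pics/scene9.png')
cv2.imwrite('pics/s9z.png',cv2.resize(s[150:260,300:430],None,fx=5,fy=5,interpolation=cv2.INTER_CUBIC))
w=cv2.imread('pics/wrist9.png')
cv2.imwrite('pics/w9z.png',cv2.resize(w[80:270,250:450],None,fx=3.1,fy=3.1,interpolation=cv2.INTER_CUBIC))
E
```

```text
[574.96098014 -33.23884461 208.0002182 ] [-1.57114609e+00 -4.33915064e-04 -2.28183103e+00] [-1.40045922 -0.37735414 -6.87973099] 30.522349111038636
```

View pics/w9z.png

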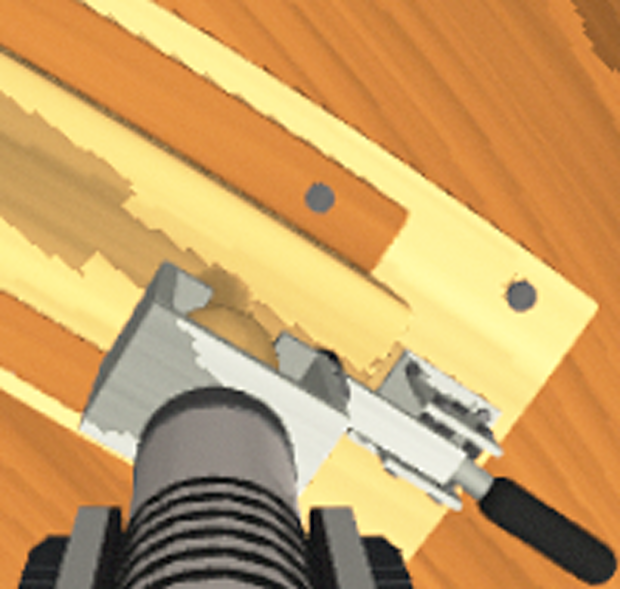

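Emit:
servo_tool(
  increments=[
    {"dx": 0, "dy": 0, "dz": 0.3, "ax": 0, "ay": 0, "az": 0, "claw": 1},
    {"dx": 0, "dy": 0, "dz": 0.6, "ax": 0, "ay": 0, "az": 0, "claw": 1},
    {"dx": 0, "dy": 0, "dz": 0.9, "ax": 0, "ay": 0, "az": 0, "claw": 1},
    {"dx": 0, "dy": 0, "dz": 1.2, "ax": 0, "ay": 0, "az": 0, "claw": 1},
    {"dx": 0, "dy": 0, "dz": 1.5, "ax": 0, "ay": 0, "az": 0, "claw": 1},
    {"dx": 0, "dy": 0, "dz": 1.5, "ax": 0, "ay": 0, "az": 0, "claw": 1},
    {"dx": 0, "dy": 0, "dz": 1.5, "ax": 0, "ay": 0, "az": 0, "claw": 1},
  ],
)

```text
clock: 9.02
eef_pos: [574.9, -33.2, 223.0]
tool_rot: [-1.571, -0.001, -2.282]
force: [0.5, -0.5, -14.4]
width: 30.4
```

```bash
python3 - <<'E'
from h import *
for n in('wrist','scene'): im=snap(n,n+'10.png')
s=read_state(); print(s['eef_pos'],s['tool_rot'],s['force'],s['width'])
s=cv2.imread('pics/scene10.png')
cv2.imwrite('pics/s10z.png',cv2.resize(s[150:260,300:430],None,fx=5,fy=5,interpolation=cv2.INTER_CUBIC))
w=cv2.imread('pics/wrist10.png')
cv2.imwrite('pics/w10z.png',cv2.resize(w[80:270,250:450],None,fx=3.1,fy=3.1,interpolation=cv2.INTER_CUBIC))
E
```

```text
[574.91339085 -33.15004901 222.90482458] [-1.57136997e+00 -5.31330873e-04 -2.28181546e+00] [  0.19398099  -1.08591419 -14.75498737] 30.727615893730285
```

View pics/w10z.png

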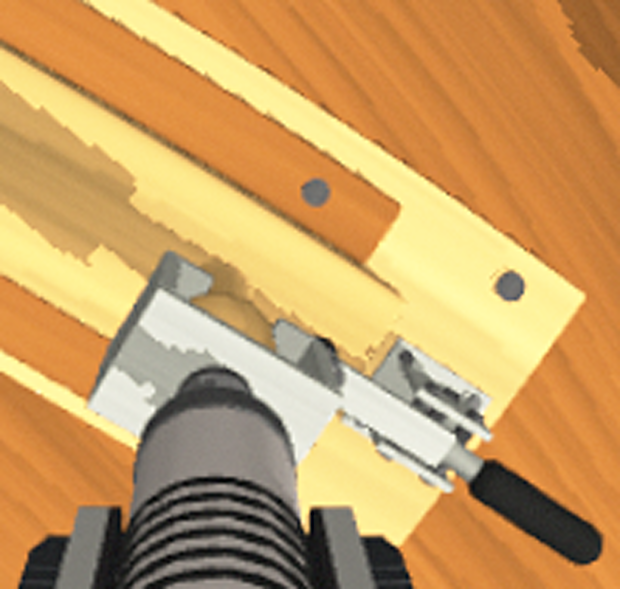

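View pics/s10z.png

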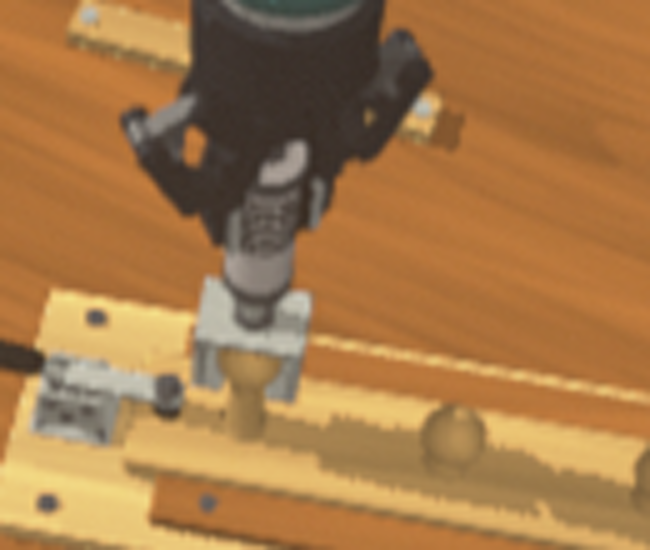

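Emit:
servo_tool(
  increments=[
    {"dx": 0, "dy": 0, "dz": 0.2, "ax": 0, "ay": 0, "az": 0, "claw": 1},
    {"dx": 0, "dy": 0, "dz": 0.4, "ax": 0, "ay": 0, "az": 0, "claw": 1},
    {"dx": 0, "dy": 0, "dz": 0.6, "ax": 0, "ay": 0, "az": 0, "claw": 1},
    {"dx": 0, "dy": 0, "dz": 0.75, "ax": 0, "ay": 0, "az": 0, "claw": 1},
    {"dx": 0, "dy": 0, "dz": 0.75, "ax": 0, "ay": 0, "az": 0, "claw": 1},
    {"dx": 0, "dy": 0, "dz": 0.75, "ax": 0, "ay": 0, "az": 0, "claw": 1},
  ],
)

```text
clock: 9.62
eef_pos: [574.9, -33.1, 230.6]
tool_rot: [-1.571, -0.0, -2.282]
force: [0.6, -0.8, -18.6]
width: 30.5
```

```bash
python3 - <<'E'
from h import *
for n in('wrist','scene'): im=snap(n,n+'11.png')
s=read_state(); print(s['eef_pos'],s['tool_rot'],s['force'],s['width'])
s=cv2.imread('pics/scene11.png')
cv2.imwrite('pics/s11z.png',cv2.resize(s[180:250,330:390],None,fx=8.5,fy=8.5,interpolation=cv2.INTER_CUBIC))
w=cv2.imread('pics/wrist11.png')
cv2.imwrite('pics/w11z.png',cv2.resize(w[150:270,260:380],None,fx=5,fy=5,interpolation=cv2.INTER_CUBIC))
E
```

```text
[574.91426166 -33.09612753 230.5234621 ] [-1.57143871e+00 -3.93901494e-04 -2.28182467e+00] [  0.85705904  -0.59104658 -18.32231121] 30.96483160286636
```

View pics/w11z.png

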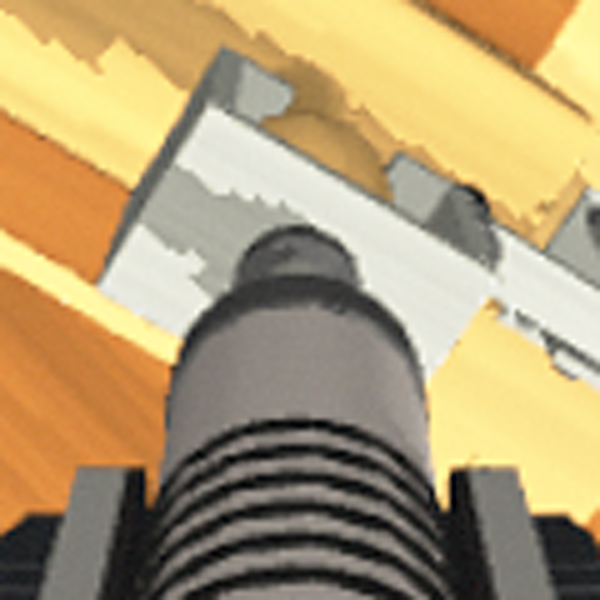

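View pics/s11z.png

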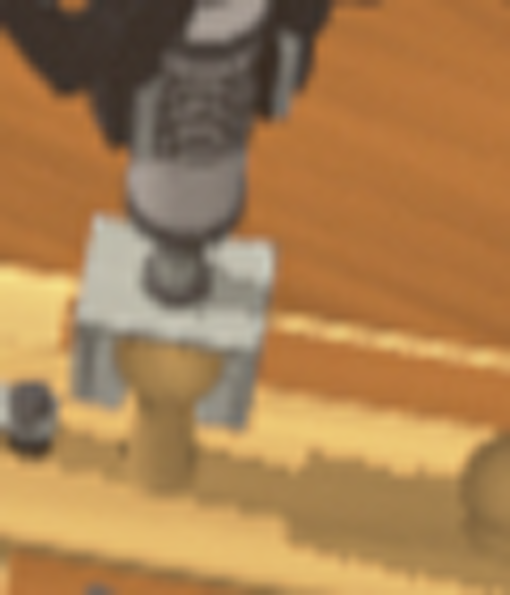

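```bash
python3 - <<'E'
from h import *
W=np.load('pics/wrist11.npz')
s=lambda x,y:((x+.5)/5+260-.5,(y+.5)/5+150-.5)
K=[onz(W,*s(*c),144,1)[:2] for c in((212,104),(102,290),(492,285))]
c=(K[1]+K[2])/2;u=np.array([np.cos(.292),np.sin(.292)]);v=np.array([-u[1],u[0]])
print(c,np.linalg.norm(K[0]-K[1]),np.linalg.norm(K[0]-K[2]))
for q in((300,112),(330,120),(365,145),(388,190)):
    for z in (104,108,112):
        P=onz(W,*s(*q),z,1)[:2]; print(q,z,(P-c)@u,(P-c)@v,P)
E
```

```text
[573.72432268 -35.40745359] 35.00767114048137 52.61064111840237
(300, 112) 104 16.249694461749595 9.707054131260922 [586.49181685 -21.43352922]
(300, 112) 108 17.04096922956093 10.222421156415693 [587.10123925 -20.71219485]
(300, 112) 112 17.83224399737237 10.737788181570423 [587.71066166 -19.99086049]
(330, 120) 104 17.898558918358678 4.395362260918953 [589.59995182 -26.04572192]
(330, 120) 108 18.665348489357562 4.989606491735968 [590.16321925 -25.25589773]
(330, 120) 112 19.432138060356344 5.58385072255303 [590.72648668 -24.46607353]
(365, 145) 104 17.408961722541893 -3.4116933790804667 [591.37848183 -33.66324476]
(365, 145) 108 18.18302168114017 -2.70151645706733 [591.91533857 -32.76030238]
(365, 145) 112 18.957081639738444 -1.9913395350541936 [592.4521953  -31.85736001]
(388, 190) 104 12.615711473571155 -11.547731035603169 [589.13023563 -42.83470842]
(388, 190) 108 13.460949918216466 -10.716736127310966 [589.70047822 -41.79557226]
(388, 190) 112 14.306188362861667 -9.885741219018731 [590.27072081 -40.7564361 ]
```

Emit:
servo_tool(
  increments=[
    {"dx": 0, "dy": 0, "dz": 0, "ax": 0, "ay": 0, "az": 0, "claw": 1},
    {"dx": 0, "dy": 0, "dz": 0, "ax": 0, "ay": 0, "az": 0, "claw": 1},
    {"dx": 0, "dy": 0, "dz": 0, "ax": 0, "ay": 0, "az": 0, "claw": 1},
    {"dx": 0, "dy": 0, "dz": 0, "ax": 0, "ay": 0, "az": 0, "claw": 1},
    {"dx": 0, "dy": 0, "dz": 0, "ax": 0, "ay": 0, "az": 0, "claw": 1},
    {"dx": 0, "dy": 0, "dz": 0, "ax": 0, "ay": 0, "az": 0, "claw": 1},
    {"dx": 0, "dy": 0, "dz": 0, "ax": 0, "ay": 0, "az": 0, "claw": 1},
    {"dx": 0, "dy": 0, "dz": 0, "ax": 0, "ay": 0, "az": 0, "claw": 1},
  ],
)

```text
clock: 10.38
eef_pos: [575.0, -33.1, 230.7]
tool_rot: [-1.571, -0.0, -2.282]
force: [-0.3, 0.0, -18.2]
width: 30.7
```

Emit:
servo_tool(
  increments=[
    {"dx": 0, "dy": 0, "dz": 0, "ax": 0, "ay": 0, "az": 0, "claw": 1},
    {"dx": 0, "dy": 0, "dz": 0, "ax": 0, "ay": 0, "az": 0, "claw": 1},
    {"dx": 0, "dy": 0, "dz": 0, "ax": 0, "ay": 0, "az": 0, "claw": 1},
    {"dx": 0, "dy": 0, "dz": 0, "ax": 0, "ay": 0, "az": 0, "claw": 1},
    {"dx": 0, "dy": 0, "dz": 0, "ax": 0, "ay": 0, "az": 0, "claw": 1},
    {"dx": 0, "dy": 0, "dz": 0, "ax": 0, "ay": 0, "az": 0, "claw": 1},
    {"dx": 0, "dy": 0, "dz": 0, "ax": 0, "ay": 0, "az": 0, "claw": 1},
    {"dx": 0, "dy": 0, "dz": 0, "ax": 0, "ay": 0, "az": 0, "claw": 1},
  ],
)

```text
clock: 11.05
eef_pos: [575.1, -33.1, 230.8]
tool_rot: [-1.571, -0.0, -2.282]
force: [-0.8, -0.1, -18.7]
width: 30.6
```

Emit:
servo_tool(
  increments=[
    {"dx": 0, "dy": 0, "dz": 0, "ax": 0, "ay": 0, "az": 0, "claw": 1},
    {"dx": 0, "dy": 0, "dz": 0, "ax": 0, "ay": 0, "az": 0, "claw": 1},
    {"dx": 0, "dy": 0, "dz": 0, "ax": 0, "ay": 0, "az": 0, "claw": 1},
    {"dx": 0, "dy": 0, "dz": 0, "ax": 0, "ay": 0, "az": 0, "claw": 1},
    {"dx": 0, "dy": 0, "dz": 0, "ax": 0, "ay": 0, "az": 0, "claw": 1},
    {"dx": 0, "dy": 0, "dz": 0, "ax": 0, "ay": 0, "az": 0, "claw": 1},
    {"dx": 0, "dy": 0, "dz": 0, "ax": 0, "ay": 0, "az": 0, "claw": 1},
    {"dx": 0, "dy": 0, "dz": 0, "ax": 0, "ay": 0, "az": 0, "claw": 1},
  ],
)

```text
clock: 11.72
eef_pos: [575.1, -33.2, 230.8]
tool_rot: [-1.571, -0.0, -2.282]
force: [-1.1, 0.4, -18.9]
width: 30.9
```

Emit:
servo_tool(
  increments=[
    {"dx": 0, "dy": 0, "dz": -0.4, "ax": 0, "ay": 0, "az": 0, "claw": 1},
    {"dx": 0, "dy": 0, "dz": -1, "ax": 0, "ay": 0, "az": 0, "claw": 1},
    {"dx": 0, "dy": 0, "dz": -1.6, "ax": 0, "ay": 0, "az": 0, "claw": 1},
    {"dx": 0, "dy": 0, "dz": -2.2, "ax": 0, "ay": 0, "az": 0, "claw": 1},
    {"dx": 0, "dy": 0, "dz": -2.8, "ax": 0, "ay": 0, "az": 0, "claw": 1},
    {"dx": 0, "dy": 0, "dz": -3.4, "ax": 0, "ay": 0, "az": 0, "claw": 1},
    {"dx": 0, "dy": 0, "dz": -3.85, "ax": 0, "ay": 0, "az": 0, "claw": 1},
    {"dx": 0, "dy": 0, "dz": -3.85, "ax": 0, "ay": 0, "az": 0, "claw": 1},
  ],
)

```text
clock: 12.38
eef_pos: [576.4, -33.6, 192.4]
tool_rot: [-1.569, 0.001, -2.282]
force: [-1.2, -0.1, -3.1]
width: 30.8
```

```bash
python3 - <<'E'
from h import *
for n in('wrist','scene'): im=snap(n,n+'12.png')
s=read_state(); print(s['eef_pos'],s['tool_rot'],s['force'],s['width'])
s=cv2.imread('pics/scene12.png')
cv2.imwrite('pics/s12z.png',cv2.resize(s[150:260,300:430],None,fx=5,fy=5,interpolation=cv2.INTER_CUBIC))
E
```

```text
[576.27333136 -33.58539582 192.9565377 ] [-1.56878556e+00  1.19380863e-03 -2.28198774e+00] [-0.14560659 -0.16808231 -3.46694917] 30.75542020908277
```

View pics/s12z.png

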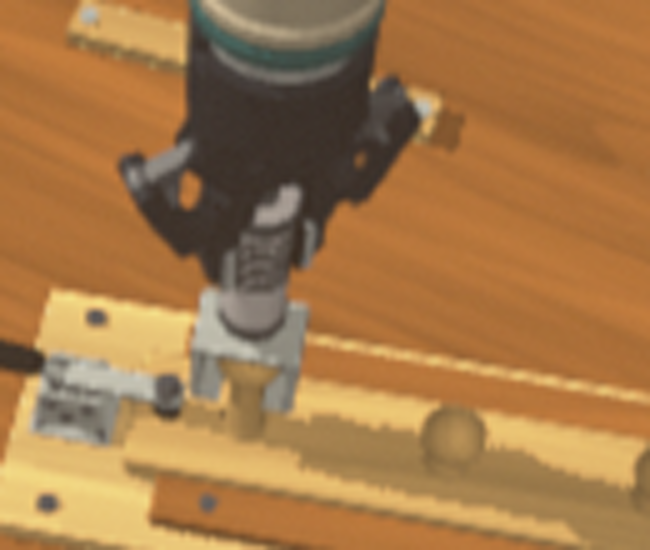

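View pics/wrist12.png

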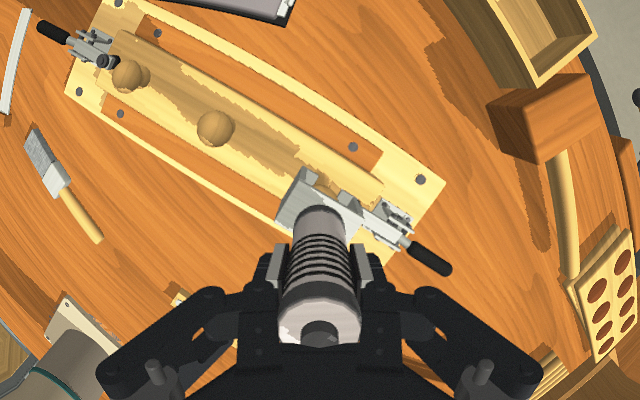

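Emit:
servo_tool(
  increments=[
    {"dx": -0.6, "dy": -0.17, "dz": 0, "ax": 0, "ay": 0, "az": 0, "claw": 1},
    {"dx": -1.6, "dy": -0.46, "dz": 0, "ax": 0, "ay": 0, "az": 0, "claw": 1},
    {"dx": -2.8, "dy": -0.8, "dz": 0, "ax": 0, "ay": 0, "az": 0, "claw": 1},
    {"dx": -4, "dy": -1.15, "dz": 0, "ax": 0, "ay": 0, "az": 0, "claw": 1},
    {"dx": -5.2, "dy": -1.5, "dz": 0, "ax": 0, "ay": 0, "az": 0, "claw": 1},
    {"dx": -6.4, "dy": -1.83, "dz": 0, "ax": 0, "ay": 0, "az": 0, "claw": 1},
    {"dx": -7.3, "dy": -2.09, "dz": 0.6, "ax": 0, "ay": 0, "az": 0, "claw": 1},
    {"dx": -7.3, "dy": -2.09, "dz": 2.3, "ax": 0, "ay": 0, "az": 0, "claw": 1},
  ],
)

```text
clock: 13.15
eef_pos: [498.4, -54.6, 214.6]
tool_rot: [-1.575, -0.003, -2.284]
force: [-0.0, 0.2, -3.6]
width: 30.7
```

Emit:
servo_tool(
  increments=[
    {"dx": -0.3, "dy": -2, "dz": 0.5, "ax": 0, "ay": 0, "az": 0, "claw": 1},
    {"dx": -0.7, "dy": -5.5, "dz": 0.5, "ax": 0, "ay": 0, "az": 0, "claw": 1},
    {"dx": -1.2, "dy": -9, "dz": 0.5, "ax": 0, "ay": 0, "az": 0, "claw": 1},
    {"dx": -1.7, "dy": -12.5, "dz": 0.5, "ax": 0, "ay": 0, "az": 0, "claw": 1},
    {"dx": -2.2, "dy": -16, "dz": 0.5, "ax": 0, "ay": 0, "az": 0, "claw": 1},
    {"dx": -2.7, "dy": -19.5, "dz": 0.5, "ax": 0, "ay": 0, "az": 0, "claw": 1},
    {"dx": -3.1, "dy": -23, "dz": 0.5, "ax": 0, "ay": 0, "az": 0, "claw": 1},
    {"dx": -3.6, "dy": -26.5, "dz": 0.5, "ax": 0, "ay": 0, "az": 0, "claw": 1},
  ],
)

```text
clock: 13.82
eef_pos: [466.0, -321.0, 221.3]
tool_rot: [-1.569, 0.0, -2.282]
force: [1.0, 0.8, -3.8]
width: 31.1
```

Emit:
servo_tool(
  increments=[
    {"dx": -0.3, "dy": -2.5, "dz": 0, "ax": 0, "ay": 0, "az": 0, "claw": 1},
    {"dx": -0.6, "dy": -4.8, "dz": 0, "ax": 0, "ay": 0, "az": 0, "claw": 1},
    {"dx": -0.8, "dy": -6.3, "dz": 0, "ax": 0, "ay": 0, "az": 0, "claw": 1},
    {"dx": -0.8, "dy": -6.8, "dz": 0, "ax": 0, "ay": 0, "az": 0, "claw": 1},
    {"dx": -0.8, "dy": -6.8, "dz": 0, "ax": 0, "ay": 0, "az": 0, "claw": 1},
    {"dx": -0.8, "dy": -6.8, "dz": 0, "ax": 0, "ay": 0, "az": 0, "claw": 1},
  ],
)

```text
clock: 14.32
eef_pos: [458.5, -386.0, 220.4]
tool_rot: [-1.571, 0.001, -2.281]
force: [0.6, 0.9, -4.0]
width: 30.6
```

```bash
python3 - <<'E'
from h import *
for n in('wrist','scene'): im=snap(n,n+'13.png')
s=read_state(); print(s['clock'],s['eef_pos'],s['tool_rot'],s['force'],s['width'])
s=cv2.imread('pics/scene13.png')
cv2.imwrite('pics/s13z.png',cv2.resize(s[85:205,190:310],None,fx=5,fy=5,interpolation=cv2.INTER_CUBIC))
w=cv2.imread('pics/wrist13.png')
cv2.imwrite('pics/w13z.png',cv2.resize(w[80:290,220:440],None,fx=2.8,fy=2.8,interpolation=cv2.INTER_CUBIC))
E
```

```text
14.4167 [ 458.951215   -385.18615756  220.27743152] [-1.57167372e+00  1.38417151e-03 -2.27977046e+00] [ 0.09220118 -0.17078244 -3.63535214] 30.557788519493606
```

View pics/s13z.png

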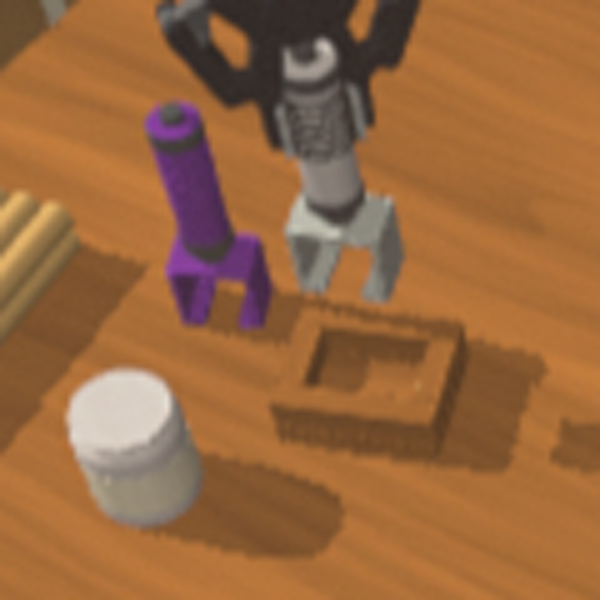

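View pics/w13z.png

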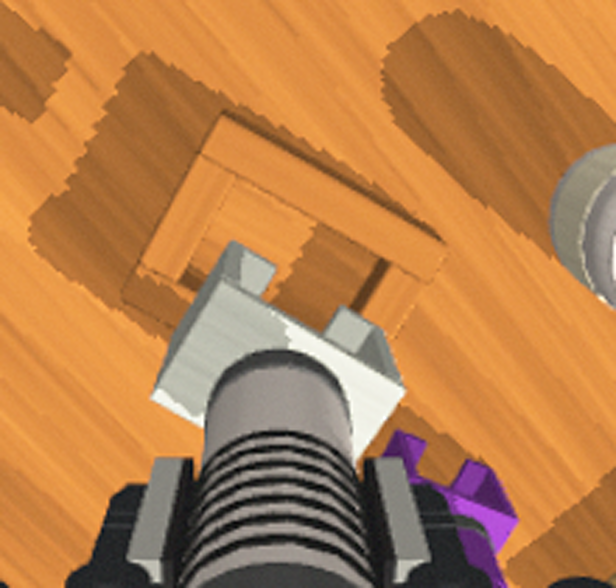

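Emit:
servo_tool(
  increments=[
    {"dx": 0, "dy": -0.05, "dz": -1.5, "ax": 0, "ay": 0, "az": 0, "claw": 1},
    {"dx": 0, "dy": -0.05, "dz": -3.5, "ax": 0, "ay": 0, "az": 0, "claw": 1},
    {"dx": 0, "dy": -0.05, "dz": -5.5, "ax": 0, "ay": 0, "az": 0, "claw": 1},
    {"dx": 0, "dy": -0.05, "dz": -7, "ax": 0, "ay": 0, "az": 0, "claw": 1},
    {"dx": 0, "dy": -0.05, "dz": -8, "ax": 0, "ay": 0, "az": 0, "claw": 1},
    {"dx": 0, "dy": -0.05, "dz": -9, "ax": 0, "ay": 0, "az": 0, "claw": 1},
    {"dx": 0, "dy": -0.05, "dz": -9.8, "ax": 0, "ay": 0, "az": 0, "claw": 1},
    {"dx": 0, "dy": -0.05, "dz": -9.9, "ax": 0, "ay": 0, "az": 0, "claw": 1},
  ],
)

```text
clock: 15.08
eef_pos: [458.1, -386.7, 120.2]
tool_rot: [-1.573, 0.0, -2.281]
force: [-0.8, 0.7, -3.6]
width: 30.8
```

Emit:
servo_tool(
  increments=[
    {"dx": 0, "dy": 0, "dz": -0.1, "ax": 0, "ay": 0, "az": 0, "claw": 1},
    {"dx": 0, "dy": 0, "dz": -0.2, "ax": 0, "ay": 0, "az": 0, "claw": 1},
    {"dx": 0, "dy": 0, "dz": -0.2, "ax": 0, "ay": 0, "az": 0, "claw": 1},
  ],
)

```text
clock: 15.33
eef_pos: [458.5, -388.0, 119.9]
tool_rot: [-1.57, 0.0, -2.282]
force: [-0.4, -0.6, -3.8]
width: 30.7
```

```bash
python3 - <<'E'
from h import *
for n in('wrist','scene'): im=snap(n,n+'14.png')
s=read_state(); print(s['clock'],s['eef_pos'],s['tool_rot'],s['force'],s['width'])
s=cv2.imread('pics/scene14.png')
cv2.imwrite('pics/s14z.png',cv2.resize(s[85:205,190:310],None,fx=5,fy=5,interpolation=cv2.INTER_CUBIC))
E
```

```text
15.4333 [ 458.49565946 -387.92905733  119.90281655] [-1.56971636e+00  1.38469793e-04 -2.28187840e+00] [ 0.34664706  0.97293976 -3.84887028] 30.477961075250146
```

View pics/s14z.png

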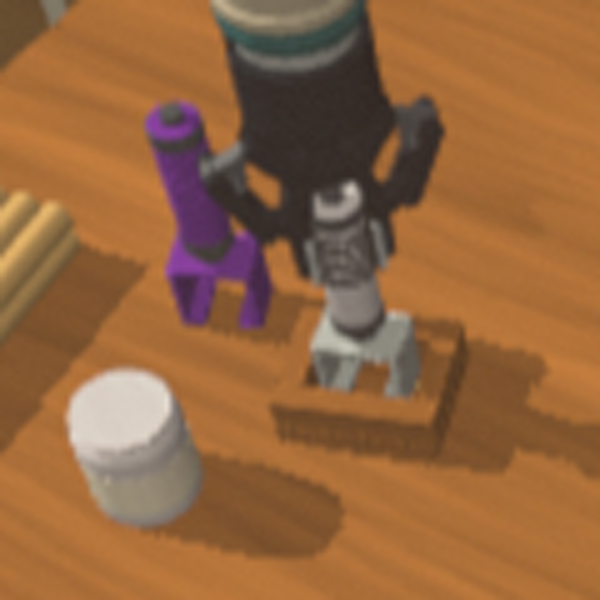

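In the pocket, a couple of mm above the floor (force still shows the full weight). Lowering a little more until contact.

Emit:
servo_tool(
  increments=[
    {"dx": 0, "dy": 0, "dz": -0.1, "ax": 0, "ay": 0, "az": 0, "claw": 1},
    {"dx": 0, "dy": 0, "dz": -0.2, "ax": 0, "ay": 0, "az": 0, "claw": 1},
    {"dx": 0, "dy": 0, "dz": -0.2, "ax": 0, "ay": 0, "az": 0, "claw": 1},
    {"dx": 0, "dy": 0, "dz": -0.2, "ax": 0, "ay": 0, "az": 0, "claw": 1},
  ],
)

```text
clock: 15.77
eef_pos: [458.5, -388.0, 118.3]
tool_rot: [-1.57, 0.0, -2.282]
force: [-1.9, 2.2, 4.8]
width: 31.0
```

Emit:
servo_tool(
  increments=[
    {"dx": 0, "dy": 0, "dz": 0, "ax": 0, "ay": 0, "az": 0, "claw": 0},
    {"dx": 0, "dy": 0, "dz": 0, "ax": 0, "ay": 0, "az": 0, "claw": -0.5},
    {"dx": 0, "dy": 0, "dz": 0, "ax": 0, "ay": 0, "az": 0, "claw": -1},
    {"dx": 0, "dy": 0, "dz": 0, "ax": 0, "ay": 0, "az": 0, "claw": -1},
    {"dx": 0, "dy": 0, "dz": 0, "ax": 0, "ay": 0, "az": 0, "claw": -1},
    {"dx": 0, "dy": 0, "dz": 0, "ax": 0, "ay": 0, "az": 0, "claw": -1},
    {"dx": 0, "dy": 0, "dz": 0, "ax": 0, "ay": 0, "az": 0, "claw": -1},
    {"dx": 0, "dy": 0, "dz": 0, "ax": 0, "ay": 0, "az": 0, "claw": -1},
  ],
)

```text
clock: 16.43
eef_pos: [458.2, -387.6, 117.3]
tool_rot: [-1.571, -0.0, -2.282]
force: [-0.2, -0.4, 0.7]
width: 85.3
```

```bash
python3 - <<'E'
from h import *
im=snap('wrist','wrist15.png'); s=read_state(); print(s['clock'],s['eef_pos'],s['force'],s['width'])
E
```

```text
16.4833 [ 458.24036945 -387.62107675  117.27548144] [-0.03299696  0.08226594 -0.1524284 ] 85.09307475256351
```

View pics/wrist15.png

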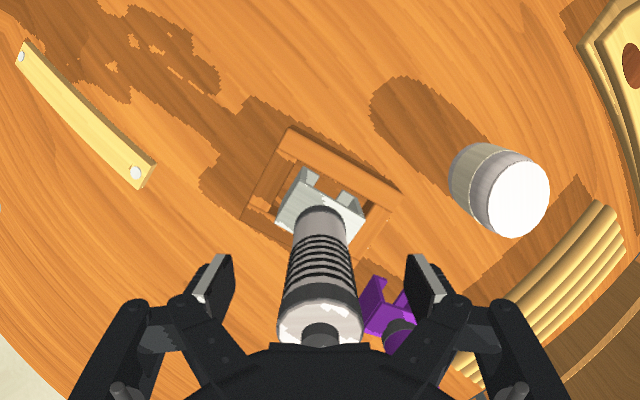

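Gauge stands free and centred between the open fingers. Straight up and away.

Emit:
servo_tool(
  increments=[
    {"dx": 0, "dy": 0, "dz": 1, "ax": 0, "ay": 0, "az": 0, "claw": -1},
    {"dx": 0, "dy": 0, "dz": 3, "ax": 0, "ay": 0, "az": 0, "claw": -1},
    {"dx": 0, "dy": 0, "dz": 5.5, "ax": 0, "ay": 0, "az": 0, "claw": -1},
    {"dx": 0, "dy": 0, "dz": 8, "ax": 0, "ay": 0, "az": 0, "claw": -1},
    {"dx": 0, "dy": 0, "dz": 11, "ax": 0, "ay": 0, "az": 0, "claw": -1},
    {"dx": 0, "dy": 0, "dz": 14, "ax": 0, "ay": 0, "az": 0, "claw": -1},
    {"dx": 0, "dy": 0, "dz": 16, "ax": 0, "ay": 0, "az": 0, "claw": -1},
    {"dx": 0, "dy": 0, "dz": 16, "ax": 0, "ay": 0, "az": 0, "claw": -1},
  ],
)

```text
clock: 17.15
eef_pos: [459.6, -390.1, 282.9]
tool_rot: [-1.562, -0.0, -2.282]
force: [0.7, -1.2, 0.2]
width: 85.5
```

Emit:
servo_tool(
  increments=[
    {"dx": 0, "dy": 3, "dz": 0, "ax": 0, "ay": 0, "az": 0, "claw": -1},
    {"dx": 0, "dy": 6, "dz": 0, "ax": 0, "ay": 0, "az": 0, "claw": -1},
    {"dx": 0, "dy": 9, "dz": 0, "ax": 0, "ay": 0, "az": 0, "claw": -1},
    {"dx": 0, "dy": 12, "dz": 0, "ax": 0, "ay": 0, "az": 0, "claw": -1},
    {"dx": 0, "dy": 14, "dz": 0, "ax": 0, "ay": 0, "az": 0, "claw": -1},
    {"dx": 0, "dy": 14, "dz": 0, "ax": 0, "ay": 0, "az": 0, "claw": -1},
    {"dx": 0, "dy": 14, "dz": 0, "ax": 0, "ay": 0, "az": 0, "claw": -1},
  ],
)

```text
clock: 17.73
eef_pos: [458.4, -246.4, 277.4]
tool_rot: [-1.571, 0.0, -2.279]
force: [0.3, -1.2, -0.8]
width: 85.6
```

```bash
python3 - <<'E'
from h import *
for n in('wrist','scene','top'): im=snap(n,n+'16.png')
s=read_state(); print(s['clock'],s['eef_pos'],s['force'])
a=cv2.imread('pics/scene0.png')[85:205,190:310];b=cv2.imread('pics/scene16.png')[85:205,190:310]
c=cv2.imread('pics/scene0.png')[275:335,370:490];d=cv2.imread('pics/scene16.png')[275:335,370:490]
cv2.imwrite('pics/f.png',cv2.resize(np.vstack([np.hstack([a,b]),np.hstack([c,d])]),None,fx=3.2,fy=3.2,interpolation=cv2.INTER_CUBIC))
E
```

```text
17.8833 [ 457.97264451 -249.03274069  277.52857445] [ 0.35085523 -0.65818742 -0.09171131]
```

View pics/f.png

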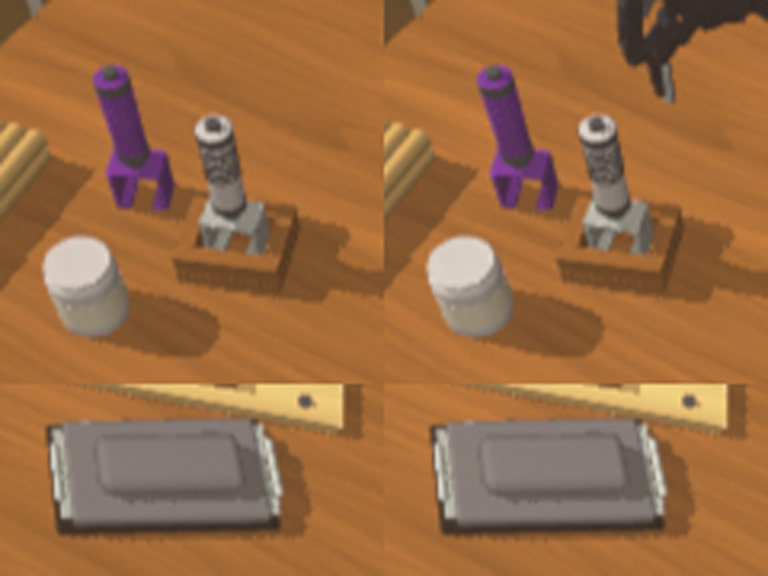

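Before (left) and after (right) views are the same: the gauge is upright in its pocket, and the tin and sander haven't moved.

```bash
python3 -c "
from cell import finish_job;print(finish_job())"
```

```text
the job is handed in; nothing more can be done
None
```

The peg was tested at about 15 N and the gauge is back upright in its block. I handed the job in at about 18 s of the 64 s allowed; no verdict is reported.

- **Pull:** I hooked the claw under the long peg's head, with the peg within about 2 mm of the slot's middle. The gauge held about 15 N for about 2.1 s: the wrist force was 15.0 to 15.6 N above its unloaded reading, and the gauge had risen about 30 mm past contact. No reading came near 20 N.
- **Return:** I eased off, unhooked, set the gauge on the pocket floor and backed the arm clear. The first lowering stopped about 2 mm above the floor, and the wrist force showed it, so I lowered it until it touched before letting go.
- **Last checks:** Before and after pictures match: gauge upright in its pocket, rod relaxed, tin and sanding block where they were. The open gripper was clear, with wrist force near zero.
- **Disagreement:** Early position estimates from the scene and top cameras differed by about 10 mm. I used the close wrist views instead, and those agreed to 1–2 mm.

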